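# Set the washed magneto parts to dry

## Robot

A 7-joint arm with a two-finger parallel gripper is mounted at the origin on the work surface. World frame = base frame: x ahead of the robot, y to its left, z up, the work surface at z = 0. Lengths are in m, angles in degrees, forces in N, time in s.
With the tool pointing down it reaches from about 0.35 to 0.775 m from the base axis. Payload 3.1 kg.
Tool frame: the origin (TCP) lies on the centre line of the jaws, within the pads' length; the fingertips stand 17 mm ahead of it and the grasp point (between the pads) lies 2 mm behind it (robot.tip_reach is the distance from the TCP to the fingertips, in m); z points along the fingers, y is the direction in which the jaws open and shut (so a half turn about z gives the same grasp; the last joint's range is limited). The gripper opens to 85 mm and grips with 20 to 120 N. Pads are 22 mm wide; open, the fingers measure 114 mm over their backs; the gripper's body (76 mm by 85 mm) begins 54 mm behind the grasp point. The pads swing forward as they close: fully open they stand 13 mm farther back than shut.
Start: joints at [73.298, 17.813, 0.802, 86.603, -0.252, 75.585, -1.558], TCP at [0.136, -0.533, 0.216] pointing down, gripper open.
Joint ranges: [-154.91, 154.91], [-16.99, 109.72], [-72.82, 74.43], [7.12, 147.25], [-82.49, 262.49], [11.32, 116.49], [-174.64, 174.64]. Speed limits (degrees/s): [159.86, 159.86, 180, 180, 180, 180, 180].

## Interface

Orientations are given as [roll, pitch, yaw] about the fixed x, y, z axes, in that order (R = Rz(yaw) Ry(pitch) Rx(roll)).
In Python, from station import robot, fingers, vision, workorder, recognise gives the robot as it stands. Calls block until the motion is done:
- robot.move_to(position, orientation): joint-space move of the TCP to a pose.
- robot.line_to(position, orientation=None, velocity=0.15, f_stop=None): straight line of the TCP; orientation=None keeps the orientation; velocity is the mean speed in m/s. With f_stop (N) it stops when the force on the tool has changed by that much, and returns True; else False.
- robot.move_j(angles): joint-space move.
- fingers.gripper_to(opening, force=None): opening from 0.0 (shut) to 1.0 (fully open); force is the grip in N (None keeps the last); returns when the fingers have stopped.
- robot.pause(seconds).
- robot.inverse_kinematics(position, orientation): joint angles nearest the present ones, or None.
- vision.grab_frame(name): name is "side" or "top" or "wrist"; returns the picture (420x560x3 uint8, red, green, blue); there is no depth.
- vision.calibration(name): a dict with "mtx" (3x3 intrinsics, pixels), "extrinsics" (4x4, takes a point from world to camera coordinates); the wrist camera has in their place "T_tool_cam" (4x4, takes a point from camera to tool coordinates, whose origin is the TCP and whose axes are the flange's). Camera axes: x right, y up, looking along -z (the intrinsics and any distortion apply to the point x, -y, -z); pixel columns grow to the right and rows downward; lengths in m; the calibration is good to about 2 mm. The wrist camera is an equidistant fisheye: a pixel r from the principal point sees the ray r / f radians off the axis. A picture is of the moment at which its call begins: read the wrist's pose just before it. calibration takes no time and is no camera call.
A pose or a line that the arm cannot do raises robot.PlanningError and nothing moves.
- workorder.close_job(): hands the job in, once; it reports no verdict.
Trained networks look in the newest picture that a camera, given by its name, has taken for a name from the list of things; names that differ only in an ending like _2 or _b are one class to them, and where a whole thing is asked for, a point or a joint stands for the part that bears it (a point fixed in the world has none). Each returns a list of dicts, best first, with "p" (0 to 1); they miss things now and then, are a little off and sometimes report something else, mostly with a low value. They report only what shows in the picture. A call takes as long as a camera call.
- recognise(label, camera): "rect" ([centre column, centre row, width, height] in pixels, round what is visible of it).
Readings, each from a call of its own:
- robot.current_time_s(): time.
- robot.current_joint_positions(): joint angles.
- robot.current_dq(): joint speeds.
- robot.current_joint_torque(): joint torques, N m.
- robot.current_tool_pos(): TCP position.
- robot.current_eef_rot(): TCP orientation.
- robot.current_contact_force(): force on the tool from outside, world axes, zero at the start.
- robot.current_torque(): the same for the moment, N m.
- robot.current_finger_gap(): opening from 0.0 (shut) to 1.0 (fully open).
Only numpy, scipy, OpenCV 4.12 (cv2) and the standard library are available. Lean on these libraries where they do the work, as an engineer would, in place of code of your own. Each camera call takes 0.05 s, during which the arm holds its last target.

## Task

The stripped magneto has been washed and must be set to dry: lift the brass oiler off the draining pedestal, keeping it upright, and stand it in its drip tray, then stand the aluminium end housing centred on the pedestal, boss up. Pass every small part on the rubber mat (copper commutators and ceramic coil formers) down through the sprung leaves of the drying cabinet, standing each upright on the cabinet floor, and let the leaves swing shut. With all of them in and the leaves shut, press the cabinet's start button fully down and let go; leave the magnet, the jar and the screwdriver alone.

Things in the scene. Friction and masses are not known exactly. Their poses are not given: they have to be found in the camera images.
- cabinet: Grey drying cabinet, fixed. Origin: on the slate under the middle of its port; y along its length (+-150 mm), x across (+-62), z up. Deck 102 mm high; the port in it spans x +-40, y +-140. Flat inner floor 8 mm above the slate, x +-58, y +-140; parts stand anywhere on it, best at x = 0, 60 mm apart in y, up to +-90. +x side: window. A pod 46 mm high at its +y end (y 150 to 225) has the button.
- port (a point): Middle of the loading port at deck height, 102 mm above the slate; axes as the cabinet's.
- floor_mid (a point): Middle of the cabinet's inner floor, on its surface, 94 mm below the deck; axes as the cabinet's.
- leaf_near (a joint): Clear leaf 38 by 276 mm, 3 mm thick, hinged on the port's -x edge at deck height, meeting the other leaf mid-port. Swings down into the cabinet: 0 shut (level), 1.35 rad hanging, then reaching 43 mm below the deck. A spring (0.07 N m/rad, 0.6 to 3 N at the edge) shuts it. Its edge is slippery nylon: a held part or fingers push straight down between the leaves and draw straight up again.
- leaf_far (a joint): The same leaf on the port's +x edge; 0 = shut, 1.35 rad = hanging nearly straight down.
- start (a joint): Start button of the cabinet: travel, 0 = out, 0.006 m = fully down; springs back, takes 5 N fully down.
- start_top (a point): Centre of the top of the start button: a round plain grey button 28 mm across in a black housing on the cabinet's pod; it is pressed straight down.
- pedestal: Steel draining pedestal, fixed: round foot 92 mm across, thin stem, round flat head 60 mm across, top 62 mm above the slate. Origin: centre of the foot's underside. At the start the oiler stands on it. It and the drip tray change places from run to run.
- pedestal_top (a point): Centre of the pedestal's head, on its top surface (62 mm above the slate).
- drip_tray: Square steel tray, fixed, 130 mm by 130 mm, rim 12 mm high, wall and bottom 3 mm thick. Origin: centre of its underside on the slate.
- oiler: Brass oil can: body 66 mm across at the foot, cap 70 mm high; an arched handle of 10 mm bar stands over it in its own x-z plane, its level top running along x from -24 to +24 mm at 105 mm above the foot, 30 mm clear below; thin spout towards its +x, out to 92 mm from the axis and 90 mm high. Origin: centre of the foot; z up. 0.25 to 0.5 kg.
- oiler_handle (a point): Middle of the top bar of the oiler's handle (105 mm above its foot); the bar runs along the oiler's x axis.
- housing: Grey cast aluminium end housing: flange 92 mm across, drum 76 mm across and 30 mm tall, flat underside, and on top a round bearing boss 34 mm across and 28 mm tall (with four thin ribs at its foot, 15 mm tall), 58 mm in all. Origin: centre of the underside; z up through the boss. 0.3 to 0.55 kg. Starts on the slate.
- housing_boss (a point): Centre of the top of the housing's boss, 58 mm above its underside.
- mat: Flat black rubber mat, fixed, 220 mm square, 3 mm thick. Origin: centre of its underside.
- comm1: Copper commutator on its steel sleeve: slotted copper drum, steel neck. Body 38 mm across, 38 mm tall; on top an upright neck 15 mm across and 20 mm long to hold it by: 58 mm in all. Origin: centre of its underside; z up along the neck. 0.2 kg or so. May be absent. Starts standing on the rubber mat, belongs in the drying cabinet.
- comm2: Copper commutator on its steel sleeve: slotted copper drum, steel neck. Body 38 mm across, 38 mm tall; on top an upright neck 15 mm across and 20 mm long to hold it by: 58 mm in all. Origin: centre of its underside; z up along the neck. A second one like it; 0.2 kg or so. May be absent. Starts standing on the rubber mat, belongs in the drying cabinet.
- former1: White ceramic coil former: bobbin with two flanges, ceramic neck. Body 38 mm across, 38 mm tall; on top an upright neck 15 mm across and 20 mm long to hold it by: 58 mm in all. Origin: centre of its underside; z up along the neck. 0.1 kg or so. May be absent. Starts standing on the rubber mat, belongs in the drying cabinet.
- former2: White ceramic coil former: bobbin with two flanges, ceramic neck. Body 38 mm across, 38 mm tall; on top an upright neck 15 mm across and 20 mm long to hold it by: 58 mm in all. Origin: centre of its underside; z up along the neck. A second one like it; 0.1 kg or so. May be absent. Starts standing on the rubber mat, belongs in the drying cabinet.
- magnet: Dark steel horseshoe magnet lying on the slate by the cabinet, 75 mm by 85 mm by 18 mm. To be left alone. Origin: underside.
- grease_jar: Amber glass jar with steel cap, 64 mm across, 70 mm tall, on the slate. To be left alone. Origin: centre of its underside.
- screwdriver: Screwdriver with a wooden handle lying on the slate. To be left alone.

How it is judged:
By the outcome, as a careful person would: the job done as asked, in the order asked, and still so for the second after the job is handed in, with the robot touching nothing.
Of comm1, comm2, former1, former2 only 2 to 4 are there at a start; the rules pass over those that are not, and their reading is None.
At some moment in a run one of comm1, comm2, former1, former2 may be knocked a few centimetres aside while the robot is not near it.
It also fails if it takes over 210 s, if anything falls off the work surface, if the arm or the gripper's body presses on something with over 40 N, if the wrist force passes 120 N, or if a joint passes its speed limit or range.

## Working session

There is one attempt and no reset: what is moved stays moved. The work goes in short steps, each a Python script; the robot and the scene stay as the last script left them, time stands still between calls to the robot, and variables do not carry over. Pictures are saved under pics/ and viewed, and the job is handed in when it is done.

```bash
ls; mkdir -p pics
cat > h.py <<'E'
import numpy as np, cv2
from station import robot, fingers, vision, workorder, recognise
from scipy.spatial.transform import Rotation as R
def save(img,name): cv2.imwrite(f'pics/{name}.png',cv2.cvtColor(img,cv2.COLOR_RGB2BGR))
E
python3 - <<'E'
from h import *
for c in ['side','top','wrist']:
    im=vision.grab_frame(c); save(im,c+'0')
    k=vision.calibration(c); print(c,{a:np.round(b,4).tolist() if not isinstance(b,str) else b for a,b in k.items()})
print(robot.current_tool_pos(),robot.current_eef_rot(),robot.current_time_s())
E
```

```text
pics
side {'mtx': [[440.464, 0.0, 285.375], [0.0, 440.464, 203.165], [0.0, 0.0, 1.0]], 'extrinsics': [[-0.867, -0.4982, 0.0052, 0.5244], [0.2655, -0.4532, 0.851, -0.2671], [-0.4216, 0.7392, 0.5252, -1.0401], [0.0, 0.0, 0.0, 1.0]]}
top {'mtx': [[512.4081, 0.0, 271.7628], [0.0, 512.4081, 208.4364], [0.0, 0.0, 1.0]], 'extrinsics': [[0.0121, -0.9999, -0.0106, 0.0144], [0.9885, 0.0104, 0.1509, -0.6042], [-0.1508, -0.0123, 0.9885, -1.3148], [0.0, 0.0, 0.0, 1.0]]}
wrist {'mtx': [[325.1923, 0.0, 280.3741], [0.0, 325.1923, 207.3509], [0.0, 0.0, 1.0]], 'T_tool_cam': [[-0.0002, 0.965, 0.2623, 0.0664], [1.0, 0.0001, 0.0004, -0.001], [0.0004, 0.2623, -0.965, -0.1582], [0.0, 0.0, 0.0, 1.0]]}
[ 0.13583018 -0.53234851  0.21514825] [-1.79893878e+02  6.49829692e-03  1.43194403e+01] 0.15
```

View images.

View pics/top0.png

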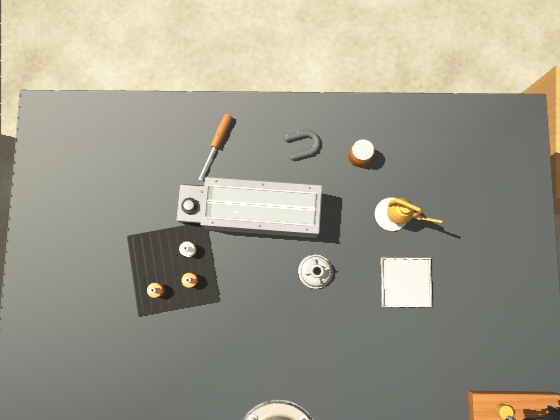

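View pics/side0.png

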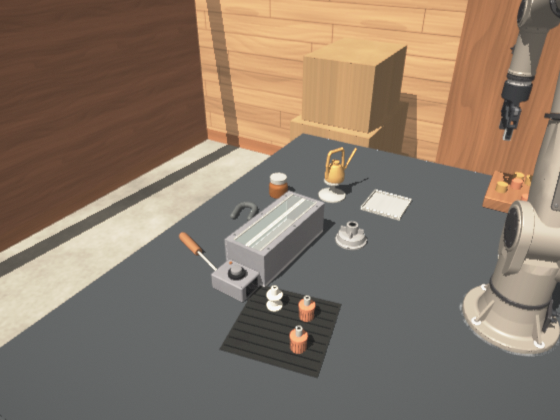

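View pics/wrist0.png

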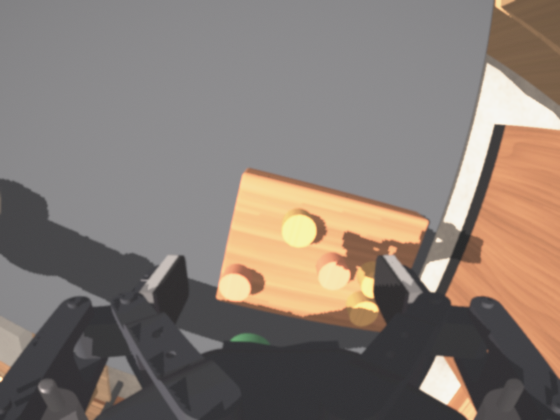

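```bash
cat >> h.py <<'E'
CAL={c:vision.calibration(c) for c in ['side','top','wrist']}
def proj(c,p):
    k=CAL[c];E=np.array(k['extrinsics']);q=E[:3,:3]@np.asarray(p,float)+E[:3,3]
    M=np.array(k['mtx']);return np.array([M[0,0]*q[0]/-q[2]+M[0,2],M[1,1]*-q[1]/-q[2]+M[1,2]])
def ray(c,uv,pose=None):
    k=CAL[c];M=np.array(k['mtx']);x=(uv[0]-M[0,2])/M[0,0];y=(uv[1]-M[1,2])/M[1,1]
    if c!='wrist':
        E=np.array(k['extrinsics']);Rm=E[:3,:3];d=Rm.T@np.array([x,-y,-1.]);o=-Rm.T@E[:3,3]
    else:
        th=np.hypot(x,y);s=np.sin(th)/th if th>1e-9 else 1
        d=np.array([x*s,-y*s,-np.cos(th)]);T=np.array(k['T_tool_cam'])
        Rt=R.from_euler('xyz',pose[1],degrees=True).as_matrix()
        d=Rt@T[:3,:3]@d;o=Rt@T[:3,3]+np.array(pose[0])
    return o,d/np.linalg.norm(d)
def projw(p,pose):
    k=CAL['wrist'];M=np.array(k['mtx']);T=np.array(k['T_tool_cam'])
    Rt=R.from_euler('xyz',pose[1],degrees=True).as_matrix()
    t=Rt.T@(np.asarray(p,float)-np.array(pose[0]));q=T[:3,:3].T@(t-T[:3,3])
    v=np.array([q[0],-q[1],-q[2]]);th=np.arctan2(np.hypot(v[0],v[1]),v[2]);r=np.hypot(v[0],v[1])+1e-12
    return np.array([M[0,0]*th*v[0]/r+M[0,2],M[1,1]*th*v[1]/r+M[1,2]])
def atz(c,uv,z,pose=None):
    o,d=ray(c,uv,pose);return o+d*(z-o[2])/d[2]
def tri(obs):
    A=np.zeros((3,3));b=np.zeros(3)
    for o in obs:
        oo,d=ray(*o);P=np.eye(3)-np.outer(d,d);A+=P;b+=P@oo
    p=np.linalg.solve(A,b);res=[np.linalg.norm((np.eye(3)-np.outer(ray(*o)[1],ray(*o)[1]))@(p-ray(*o)[0])) for o in obs]
    return p,max(res)
def wpose(): return (np.array(robot.current_tool_pos()),np.array(robot.current_eef_rot()))
def crop(img,x0,y0,x1,y1,s,name):
    save(cv2.resize(img[y0:y1,x0:x1],None,fx=s,fy=s,interpolation=cv2.INTER_CUBIC),name)
E
python3 - <<'E'
from h import *
im=cv2.imread('pics/top0.png')[:,:,::-1]
crop(im,120,100,250,330,2.6,'t_a'); crop(im,250,120,450,320,3,'t_b'); crop(im,170,170,330,245,5,'t_c')
im=cv2.imread('pics/side0.png')[:,:,::-1]
crop(im,200,180,400,370,3,'s_a'); crop(im,300,130,420,260,4.5,'s_b')
for n in ['oiler','housing','comm1','former1','magnet','grease_jar','cabinet','pedestal','drip_tray','mat','start']:
    for c in ['top','side']:
        vision.grab_frame(c) if 0 else None
        print(n,c,[(round(float(r['p']),2),np.round(r['rect'],1).tolist()) for r in recognise(n,c)])
E
```

```text
oiler top [(0.92, [413.1, 211.4, 49.4, 24.5])]
oiler side [(0.76, [340.2, 166.4, 28.1, 36.9]), (0.7, [237.1, 268.2, 11.4, 7.9])]
housing top [(0.95, [315.2, 270.9, 31.4, 35.2]), (0.45, [187.8, 207.1, 16.0, 11.8]), (0.38, [249.2, 204.9, 140.7, 58.0])]
housing side [(0.93, [351.1, 235.9, 31.5, 26.7]), (0.64, [330.9, 193.7, 25.7, 15.6]), (0.28, [196.6, 249.2, 39.3, 38.8])]
comm1 top [(0.71, [154.3, 290.4, 17.3, 15.9]), (0.69, [190.8, 280.5, 11.2, 16.7]), (0.64, [389.8, 213.4, 27.5, 32.4])]
comm1 side [(0.55, [296.8, 337.3, 14.3, 34.0]), (0.53, [307.7, 309.5, 17.6, 20.3])]
former1 top [(0.49, [189.4, 249.5, 15.6, 12.6])]
former1 side [(0.68, [275.8, 297.6, 17.6, 27.1]), (0.35, [335.3, 190.8, 27.8, 22.5])]
magnet top [(0.59, [302.9, 144.4, 35.8, 30.1])]
magnet side [(0.52, [245.6, 212.9, 28.2, 17.1])]
grease_jar top [(0.59, [360.7, 150.9, 24.8, 24.5])]
grease_jar side [(0.58, [277.9, 184.8, 20.8, 26.2])]
cabinet top [(0.7, [249.2, 208.9, 145.8, 57.8]), (0.53, [315.1, 273.1, 39.3, 37.7])]
cabinet side [(0.92, [266.4, 246.5, 110.5, 112.4])]
pedestal top [(0.89, [389.0, 214.4, 30.2, 29.1])]
pedestal side [(0.88, [331.6, 194.1, 28.3, 20.5])]
drip_tray top [(0.89, [407.3, 282.4, 48.6, 45.5]), (0.69, [249.4, 206.8, 142.2, 59.9]), (0.6, [359.5, 152.4, 24.0, 26.5])]
drip_tray side [(0.95, [387.4, 204.7, 52.3, 29.7])]
mat top [(0.6, [174.0, 269.8, 95.0, 89.3])]
mat side [(0.88, [281.1, 332.5, 128.2, 98.7])]
start top [(0.59, [189.9, 206.2, 13.1, 6.9])]
start side [(0.48, [235.2, 268.4, 12.9, 16.5])]
```

View pics/t_a.png

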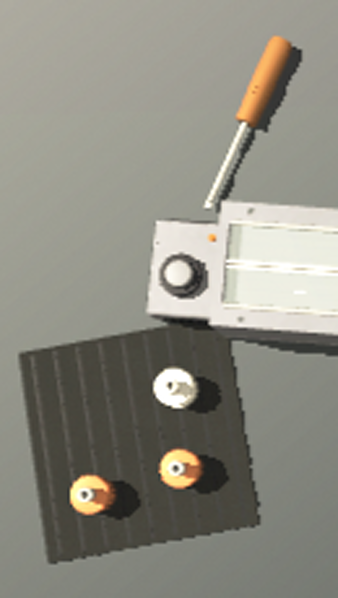

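View pics/t_b.png

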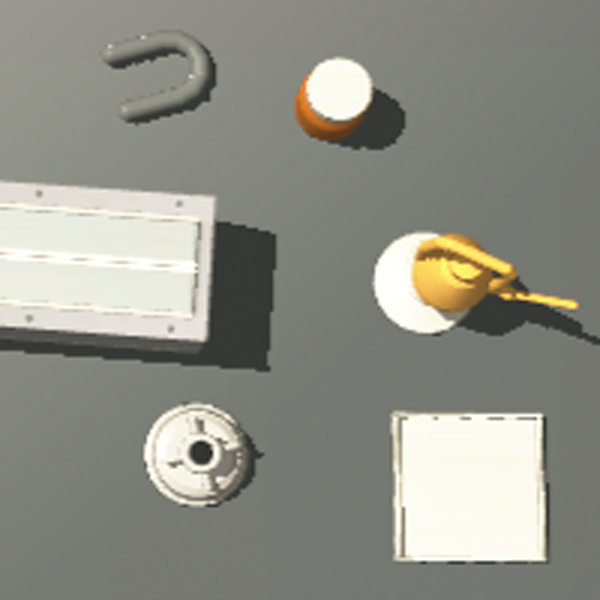

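View pics/t_c.png

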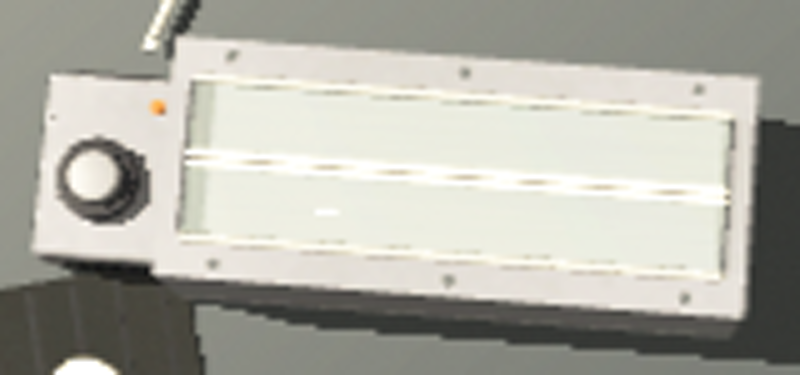

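View pics/s_a.png

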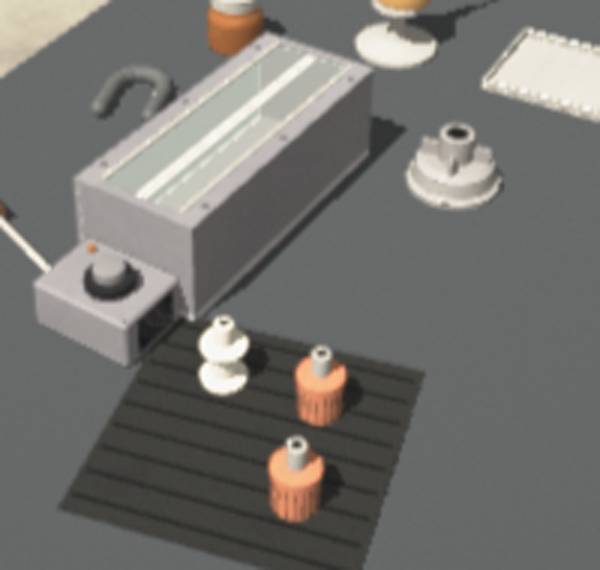

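View pics/s_b.png

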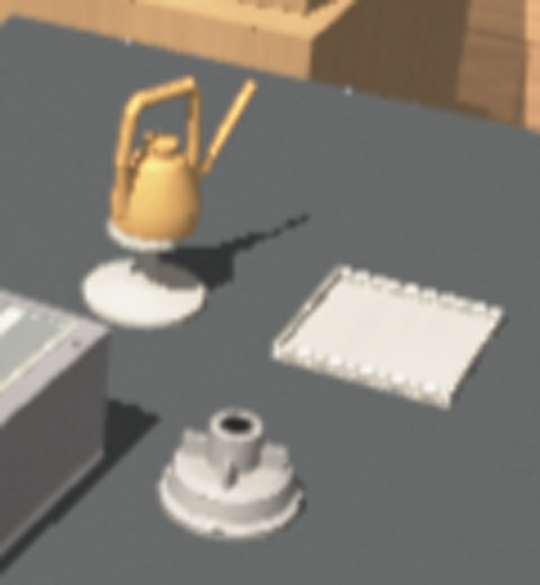

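Run:
```python
from h import *
im=cv2.imread('pics/top0.png')[:,:,::-1]; im2=cv2.imread('pics/side0.png')[:,:,::-1]
t=lambda a,s,x,y:(x+a[0]/s-0.5+0.5/s,y+a[1]/s-0.5+.5/s)
cs=[]
for b in [(174,235),(176,267),(142,276)]:
    cs.append(cv2.resize(im[b[1]:b[1]+30,b[0]:b[0]+30],None,fx=8,fy=8,interpolation=cv2.INTER_CUBIC))
cs2=[]
for b in [(260,280),(292,290),(284,320)]:
    cs2.append(cv2.resize(im2[b[1]:b[1]+30,b[0]:b[0]+30],None,fx=8,fy=8,interpolation=cv2.INTER_CUBIC))
save(np.vstack([np.hstack(cs),np.hstack(cs2)]),'parts')
a=np.hstack([cv2.resize(im[190:240,370:450],None,fx=5,fy=5,interpolation=cv2.INTER_CUBIC),cv2.resize(im2[140:190,310:390],None,fx=5,fy=5,interpolation=cv2.INTER_CUBIC)])
save(a,'oil')
```

```text
(no output)
```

View pics/parts.png

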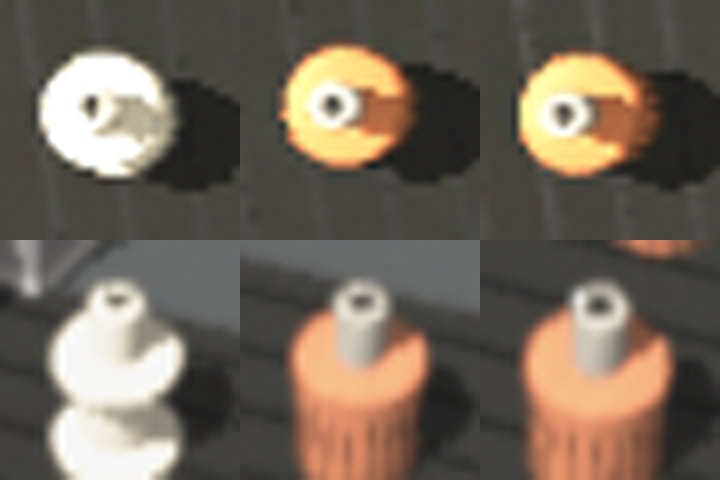

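View pics/oil.png

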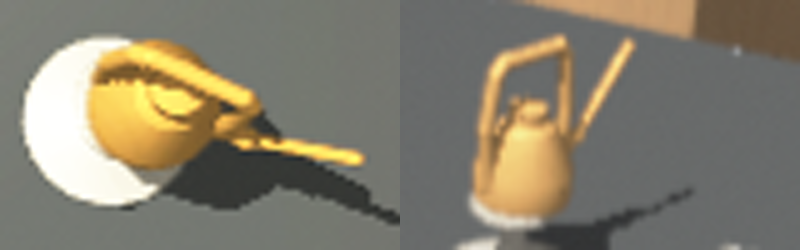

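Run:
```python
from h import *
def px(a,s,x,y): return (x+(a[0]+.5)/s-.5,y+(a[1]+.5)/s-.5)
P={'former':[(px((92,105),8,174,235)),px((118,302),8,260,280)],
'commA':[px((333-240,104),8,176,267),px((361-240,302),8,292,290)],
'commB':[px((565-480,114),8,142,276),px((600-480,305),8,284,320)],
'bar_l':[px((105,52),5,370,190),px((92,62),5,310,140)],
'bar_r':[px((253,104),5,370,190),px((165,42),5,310,140)],
'spout':[px((360,158),5,370,190),px((230,42),5,310,140)],
'boss':[px((202,452),3,250,120),px((236,424),4.5,300,130)],
'button':[px((92,176),5,170,170),px((112,268),3,200,180)],
}
for n,(a,b) in P.items():
    p,r=tri([('top',a),('side',b)]); print(n,np.round(p*1000,1),'res',round(r*1000,1),np.round(a,1),np.round(b,1))
# cabinet deck corners from t_c at z=.102
c=[atz('top',px(a,5,170,170),.102) for a in [(180,38),(758,78),(745,317),(155,275)]]
print(np.round(c,4).tolist(), np.round(np.mean(c,0),4))
sl=[atz('top',px(a,5,170,170),.102) for a in [(187,157),(729,196)]];print(np.round(sl,4).tolist())
t=[atz('top',px(a,3,250,120),.012) for a in [(391,413),(546,413),(548,561),(396,562)]];print('tray',np.round(t,4).tolist(),np.round(np.mean(t,0),4))
o=atz('top',px((420,282),3,250,120),.005);print('ped foot',o)
```

```text
former [495.8 258.3 -28.5] res 7.5 [185.1 247.7] [274.3 317.3]
commA [409.8 249.5 -24.9] res 5.8 [187.2 279.6] [306.7 327.3]
commB [381.2 342.2 -15.9] res 5.4 [152.2 289.8] [298.6 357.7]
bar_l [ 605.5 -266.4  174.6] res 2.5 [390.6 200. ] [328. 152.]
bar_r [ 584.1 -338.6  164.8] res 0.8 [420.2 210.4] [342.6 148. ]
spout [ 560.  -394.5  148.5] res 1.3 [441.6 221.2] [355.6 148. ]
boss [441.  -98.3  54. ] res 1.0 [317.  270.3] [352.1 223.8]
button [607.  240.4  62.4] res 2.1 [188.  204.8] [237. 269.]
[[0.675, 0.1917, 0.102], [0.657, -0.1053, 0.102], [0.534, -0.0985, 0.102], [0.5521, 0.2005, 0.102]] [0.6045 0.0471 0.102 ]
[[0.613, 0.1861, 0.102], [0.5957, -0.0905, 0.102]]
tray [[0.4798, -0.2698, 0.012], [0.4814, -0.4077, 0.012], [0.3517, -0.4049, 0.012], [0.3492, -0.2716, 0.012]] [ 0.4155 -0.3385  0.012 ]
ped foot [ 0.59922696 -0.29980065  0.005     ]
```

Run:
```python
from h import *
def px(a,s,x,y): return (x+(a[0]+.5)/s-.5,y+(a[1]+.5)/s-.5)
P={'former':[(px((92,105),8,174,235)),px((118,302-240),8,260,280)],
'commA':[px((333-240,104),8,176,267),px((361-240,302-240),8,292,290)],
'commB':[px((565-480,114),8,142,276),px((600-480,305-240),8,284,320)]}
for n,(a,b) in P.items():
    p,r=tri([('top',a),('side',b)]); print(n,np.round(p*1000,1),'res',round(r*1000,1),np.round(atz('top',a,.061)*1000,1))
```

```text
former [495.4 245.4  57.3] res 1.1 [496.1 245.2  61. ]
commA [413.5 236.9  57.7] res 0.7 [414.1 236.6  61. ]
commB [386.3 326.3  57.8] res 0.7 [387.  325.8  61. ]
```

Run:
```python
from h import *
for y in (-107,73):
    for p in ([.595,-.3025,.30],[.595,-.3025,.165],[.4155,-.3385,.11],[.4155,-.3385,.25]):
        q=robot.inverse_kinematics(p,[180,0,y]); print(y,p,None if q is None else np.round(q,0).tolist())
for p in ([.4155+.07,-.02,.4],):pass
```

```text
-107 [0.595, -0.3025, 0.3] [23.0, 32.0, 4.0, 54.0, -2.0, 94.0, -170.0]
-107 [0.595, -0.3025, 0.165] [22.0, 33.0, 6.0, 70.0, -3.0, 76.0, -169.0]
-107 [0.4155, -0.3385, 0.11] [32.0, 21.0, 7.0, 98.0, -3.0, 61.0, -157.0]
-107 [0.4155, -0.3385, 0.25] [34.0, 15.0, 4.0, 85.0, -1.0, 79.0, -159.0]
73 [0.595, -0.3025, 0.3] [36.0, 33.0, -22.0, 53.0, 12.0, 95.0, 2.0]
73 [0.595, -0.3025, 0.165] [38.0, 35.0, -21.0, 70.0, 12.0, 77.0, 0.0]
73 [0.4155, -0.3385, 0.11] [52.0, 22.0, -19.0, 97.0, 8.0, 62.0, 14.0]
73 [0.4155, -0.3385, 0.25] [52.0, 16.0, -19.0, 85.0, 5.0, 80.0, 16.0]
```

```bash
cat >> h.py <<'E'
import json
def snap(name):
    p=wpose(); im=vision.grab_frame('wrist'); save(im,name); json.dump([p[0].tolist(),p[1].tolist()],open(f'pics/{name}.json','w')); return im,p
def lp(name):
    a=json.load(open(f'pics/{name}.json')); return (np.array(a[0]),np.array(a[1]))
E
python3 - <<'E'
from h import *
print(robot.current_finger_gap())
robot.move_to([.53,-.27,.33],[180,0,73]); snap('w1')
robot.line_to([.60,-.31,.30],velocity=.2); snap('w2')
print(robot.current_time_s(),wpose())
E
```

```text
1.0031020807249604
3.7083 (array([ 0.59946128, -0.30991049,  0.30082458]), array([ 1.79981262e+02, -1.66124024e-03,  7.29808823e+01]))
```

View pics/w1.png

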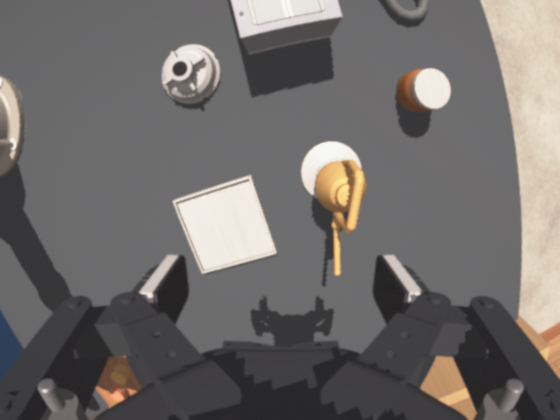

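View pics/w2.png

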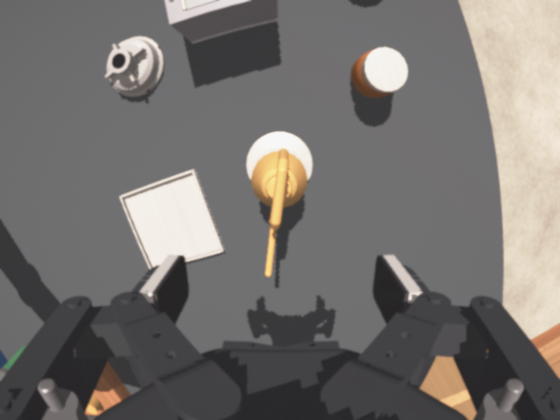

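Run:
```python
from h import *
a=cv2.imread('pics/w1.png');b=cv2.imread('pics/w2.png')
f=lambda im,x,y,w,h,s:cv2.resize(im[y:y+h,x:x+w],None,fx=s,fy=s,interpolation=cv2.INTER_CUBIC)
cv2.imwrite('pics/z1.png',np.hstack([f(a,295,130,90,150,4),f(b,235,130,90,150,4)]))
cv2.imwrite('pics/z2.png',np.hstack([f(a,165,165,120,120,3.2),f(b,110,160,120,120,3.2)]))
```

```text
(no output)
```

View pics/z1.png

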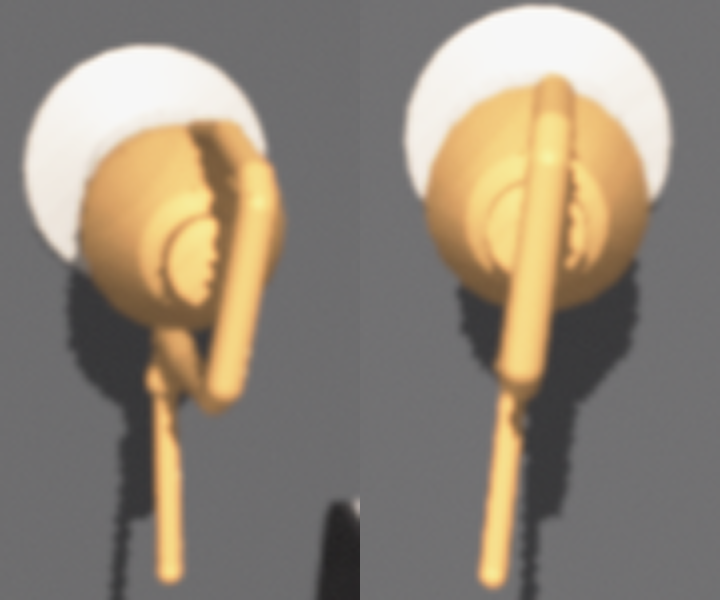

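View pics/z2.png

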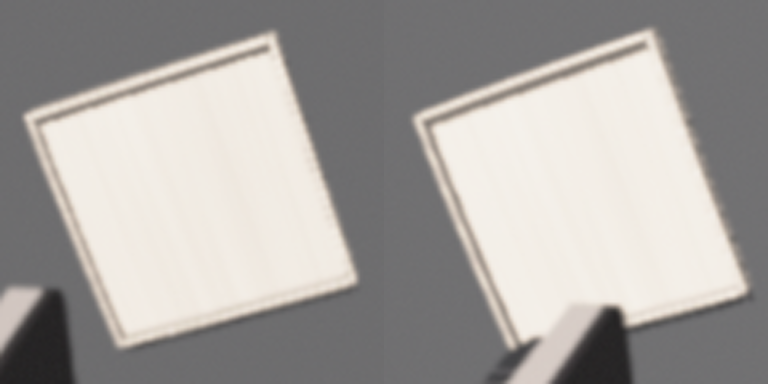

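Run:
```python
from h import *
def px(a,s,x,y): return (x+(a[0]+.5)/s-.5,y+(a[1]+.5)/s-.5)
p1,p2=lp('w1'),lp('w2')
P={'barA':[px((256,196),4,295,130),px((550-360,150),4,235,130)],
'barB':[px((225,385),4,295,130),px((519-360,378),4,235,130)],
'spout':[px((170,575),4,295,130),px((491-360,580),4,235,130)],
'boss':[(180,68.5),(118,61.5)],
'trayTL':[px((25,117),3.2,165,165),px((416-384,118),3.2,110,160)],
'trayTR':[px((275,33),3.2,165,165),px((653-384,31),3.2,110,160)],
'trayBR':[px((356,281),3.2,165,165),px((749-384,291),3.2,110,160)],
}
for n,(a,b) in P.items():
    p,r=tri([('wrist',a,p1),('wrist',b,p2)]); print(n,np.round(p*1000,1),'res',round(r*1000,1))
for n,z in (('barA',.167),('barB',.167),('spout',.152),('boss',.058),('trayTL',.012),('trayTR',.012),('trayBR',.012)):
    print(n,*[np.round(1000*atz('wrist',P[n][i],z,(p1,p2)[i]),1) for i in (0,1)])
print('BL',np.round(1000*atz('wrist',px((121,347),3.2,165,165),.012,p1),1))
```

```text
barA [ 607.8 -286.   165.2] res 0.1
barB [ 586.3 -332.1  172. ] res 1.5
spout [ 560.3 -389.5  154.5] res 0.3
boss [442.9 -97.4  63.1] res 0.7
trayTL [ 348.5 -272.8    6.2] res 0.1
trayTR [ 481.5 -271.6   10. ] res 0.6
trayBR [ 479.8 -403.2    4.9] res 0.0
barA [ 607.4 -285.7  167. ] [ 607.9 -285.7  167. ]
barB [ 587.3 -332.5  167. ] [ 585.2 -335.1  167. ]
spout [ 560.4 -390.5  152. ] [ 559.7 -391.   152. ]
boss [441.9 -95.5  58. ] [440.3 -96.1  58. ]
trayTL [ 351. -272.   12.] [ 352.  -272.6   12. ]
trayTR [ 482.  -270.8   12. ] [ 481.9 -272.    12. ]
trayBR [ 480.8 -400.3   12. ] [ 482.  -400.7   12. ]
BL [ 352.2 -401.5   12. ]
```

```bash
python3 - <<'E'
from h import *
def px(a,s,x,y): return (x+(a[0]+.5)/s-.5,y+(a[1]+.5)/s-.5)
print(np.round(1000*atz('wrist',px((177,139),4,235,130),.006,lp('w2'))))
robot.line_to([.597,-.310,.24],[180,0,66],velocity=.15)
snap('w3')
print(robot.line_to([.597,-.310,.1635],velocity=.1,f_stop=8))
print(wpose(),robot.current_contact_force())
snap('w4')
E
python3 - <<'E'
import cv2,numpy as np
cv2.imwrite('pics/w34.png',np.hstack([cv2.imread(f'pics/w{i}.png')[60:,80:480] for i in (3,4)]))
E
```

```text
[ 599. -303.    6.]
False
(array([ 0.59763433, -0.3101889 ,  0.16443844]), array([ 1.79896949e+02, -8.32251076e-03,  6.59950235e+01])) [ 0.10116765 -0.04800269  0.42678959]
```

View pics/w34.png

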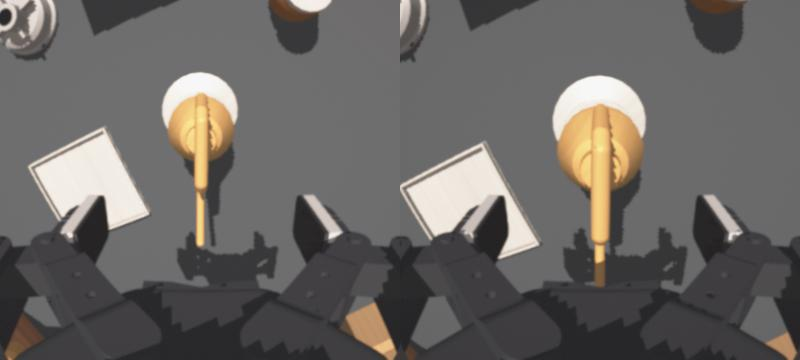

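Run:
```python
from h import *
p=lp('w4')
Rt=R.from_euler('xyz',p[1],degrees=True).as_matrix()
for t in ([0,0,0],[0,0,.017],[.024,0,0],[-.024,0,0],[0,.0425,-.013],[0,.0425,.004],[0,-.0425,.004]): print(t,projw(p[0]+Rt@np.array(t),p)-[80,60])
for x in (-.03,0,.03): print(x,projw(p[0]+Rt@np.array([x,0,0]),p)-[80,60])
```

```text
[0, 0, 0] [201.59641458 191.72889033]
[0, 0, 0.017] [201.48472242 180.20857682]
[0.024, 0, 0] [201.64261683 147.80740849]
[-0.024, 0, 0] [201.54169811 231.15038874]
[0, 0.0425, -0.013] [286.40073899 200.76233289]
[0, 0.0425, 0.004] [278.91605717 188.00505152]
[0, -0.0425, 0.004] [124.08196809 188.09162844]
-0.03 [201.52726027 240.25258559]
0 [201.59641458 191.72889033]
0.03 [201.65222518 136.22698329]
```

Run:
```python
from h import *
fingers.gripper_to(0.0,60); print(robot.current_finger_gap(),robot.current_contact_force(),robot.current_torque())
robot.line_to([.597,-.310,.205],velocity=.06); robot.pause(.3)
print(robot.current_contact_force(),robot.current_torque(),robot.current_finger_gap())
im,p=snap('w5'); save(vision.grab_frame('side'),'s5')
```

```text
-0.0008297697035504646 [-0.02152267  0.23487406 -0.45999363] [-0.05151495 -0.02356988 -0.02078822]
[ 0.44362048 -0.51576823  1.01277986] [ 0.00699844 -0.00474807 -0.01517074] 0.0010515731216388065
```

View pics/w5.png

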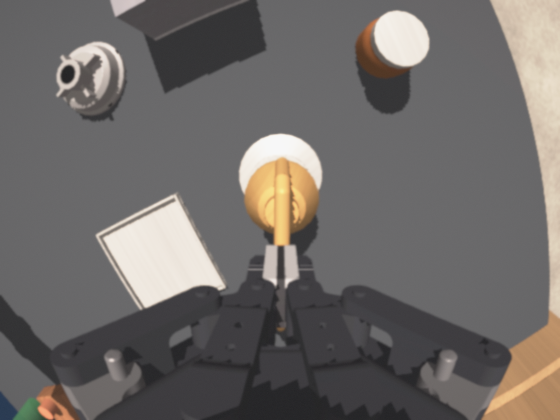

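View pics/s5.png

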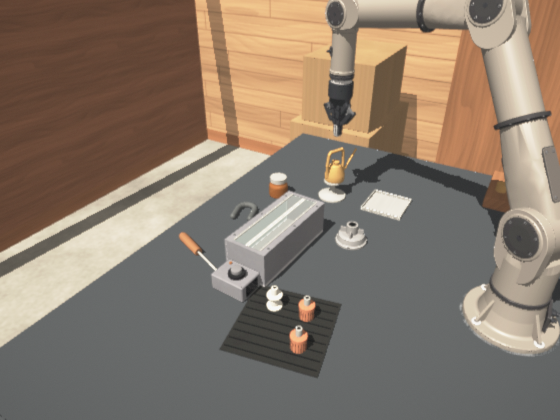

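Run:
```python
from h import *
for z in (.188,.205,.167): print(z,proj('side',[.597,-.31,z]),proj('top',[.597,-.31,z]))
im=vision.grab_frame('side'); crop(im,290,80,390,210,4.5,'s5c')
im=vision.grab_frame('top'); crop(im,350,150,450,270,5,'t5c')
```

```text
0.188 [335.61518767 143.73575331] [410.73218631 203.77590322]
0.205 [335.96016589 138.851605  ] [412.60369986 202.61368307]
0.167 [335.19497251 149.68509463] [408.49058121 205.16795225]
```

View pics/s5c.png

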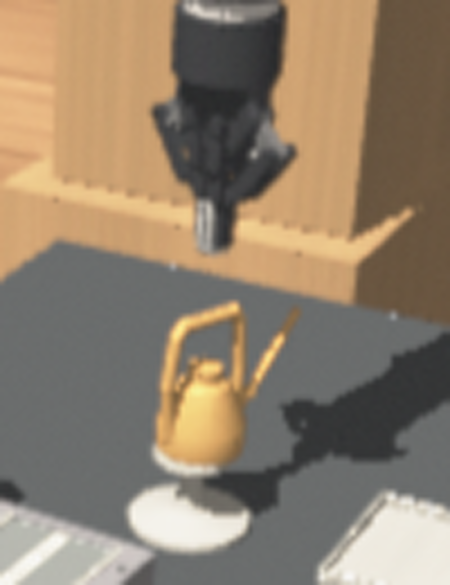

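View pics/t5c.png

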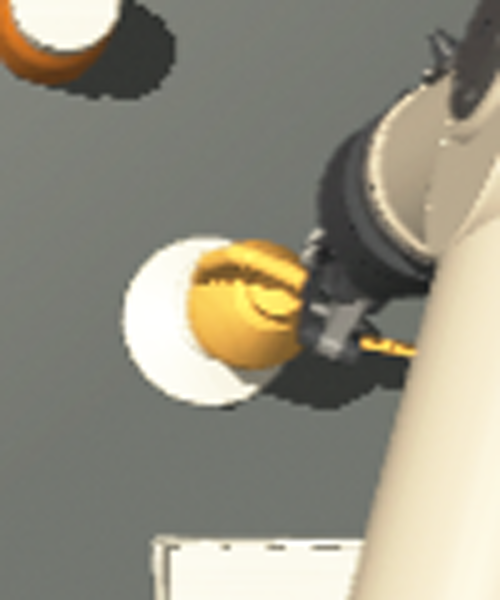

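Run:
```python
from h import *
print(tri([('top',(416.5,219)),('side',(337.1,135.5))]))
print(wpose(), robot.current_joint_positions(),robot.tip_reach)
print([x for x in dir(robot) if x[0]!='_'])
```

```text
(array([ 0.57303007, -0.30681572,  0.22132043]), np.float64(0.018054386586023232))
(array([ 0.59696526, -0.3099895 ,  0.2049373 ]), array([-1.79992764e+02,  7.43005916e-04,  6.60023972e+01])) [ 37.52042882  34.71367875 -20.90692037  64.55263236  11.82260482
  82.70132179  -5.4346872 ] 0.017
['PlanningError', 'current_contact_force', 'current_dq', 'current_eef_rot', 'current_finger_gap', 'current_joint_positions', 'current_joint_torque', 'current_time_s', 'current_tool_pos', 'current_torque', 'inverse_kinematics', 'line_to', 'move_j', 'move_to', 'pause', 'tip_reach']
```

Run:
```python
from h import *
a=cv2.imread('pics/w5.png');p=lp('w5')
Rt=R.from_euler('xyz',p[1],degrees=True).as_matrix()
for t in ([0,0,.017],[.011,0,.017],[.011,0,-.011],[-.011,0,-.011],[.011,.01,-.011]): 
    u=projw(p[0]+Rt@np.array(t),p);print(t,u)
    cv2.circle(a,(int(round(u[0])),int(round(u[1]))),1,(0,0,255),-1)
cv2.imwrite('pics/z5.png',cv2.resize(a[130:330,210:350],None,fx=4,fy=4,interpolation=cv2.INTER_NEAREST)[:,:])
```

```text
[0, 0, 0.017] [281.48594646 240.20973029]
[0.011, 0, 0.017] [281.50298199 222.05379517]
[0.011, 0, -0.011] [281.7086398  239.71482432]
[-0.011, 0, -0.011] [281.6518383  279.90062772]
[0.011, 0.01, -0.011] [302.34136565 239.6605414 ]
```

View pics/z5.png

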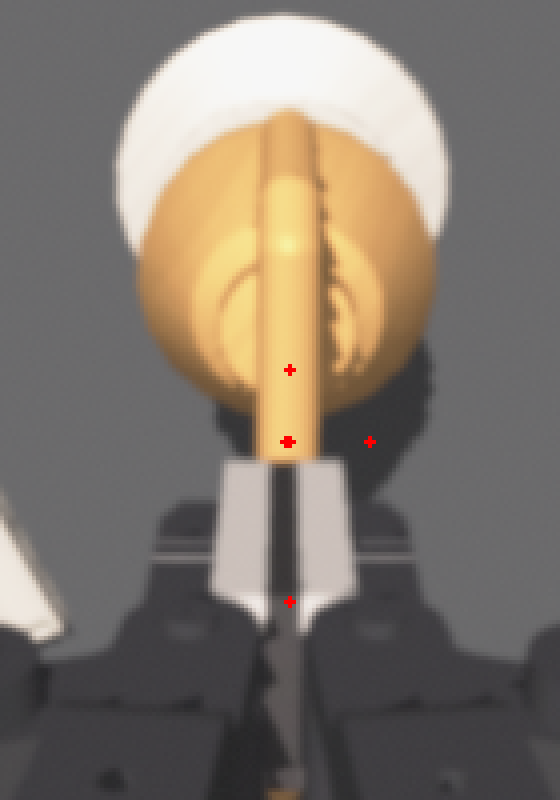

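Run:
```python
from h import *
a=cv2.imread('pics/w4.png');p=lp('w4')
Rt=R.from_euler('xyz',p[1],degrees=True).as_matrix()
a=cv2.resize(a[200:400,130:430],None,fx=2.6,fy=2.6,interpolation=cv2.INTER_CUBIC)
for i,t in enumerate(([.011,-.0425,.004],[.011,-.0425,-.024],[-.011,-.0425,-.024],[.011,.0425,.004],[.011,.0425,-.024],[.011,.0425,-.034])): 
    u=(projw(p[0]+Rt@np.array(t),p)-[130,200])*2.6
    cv2.circle(a,(int(round(u[0])),int(round(u[1]))),2,(0,0,255),-1);cv2.putText(a,str(i),(int(u[0])+3,int(u[1])),0,.4,(0,255,0),1)
cv2.imwrite('pics/z4.png',a)
```

```text
(no output)
```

View pics/z4.png

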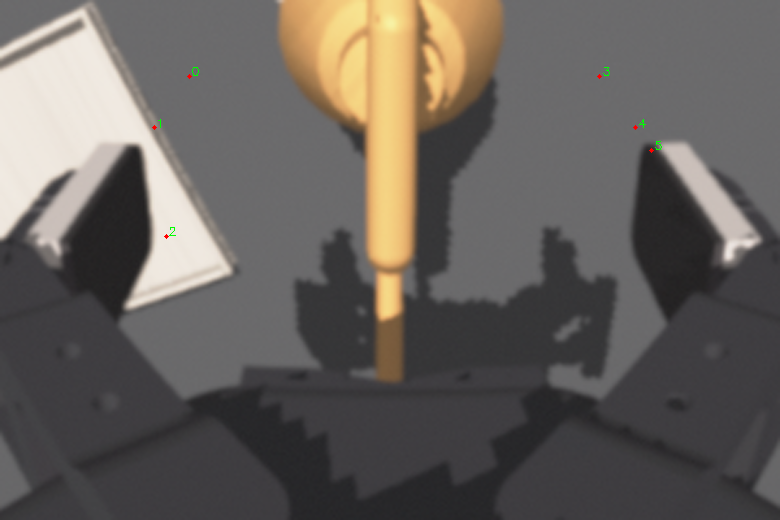

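Run:
```python
from h import *
robot.line_to([.50,-.21,.10],velocity=.2)
print(robot.line_to([.50,-.21,.03],velocity=.1,f_stop=6),wpose()[0])
print(robot.line_to([.50,-.21,-.04],velocity=.03,f_stop=6),wpose()[0],robot.current_contact_force())
snap('w6')
im=vision.grab_frame('side'); crop(im,290,150,400,260,5,'s6c')
for z in (0,.017): print(proj('side',[.5,-.21,z]))
robot.line_to([.50,-.21,.06],velocity=.1)
print(robot.current_time_s())
```

```text
False [ 0.50072773 -0.21020507  0.03056518]
True [ 0.4999878  -0.20993937 -0.01512773] [-0.62006599  0.3320851   4.04998997]
[346.62025088 215.43483604]
[347.03952671 210.9526911 ]
11.7167
```

View pics/s6c.png

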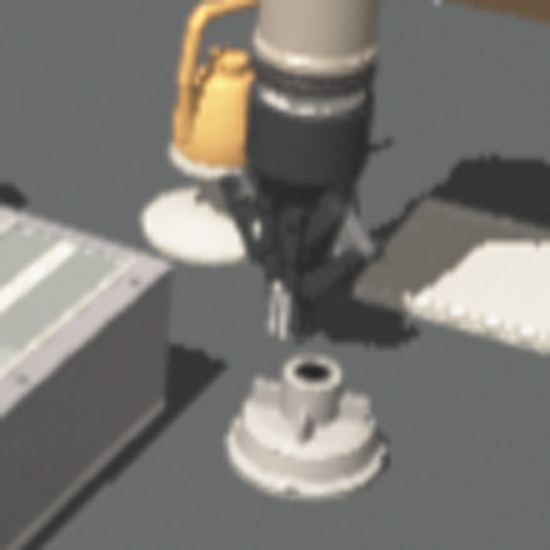

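View pics/w6.png

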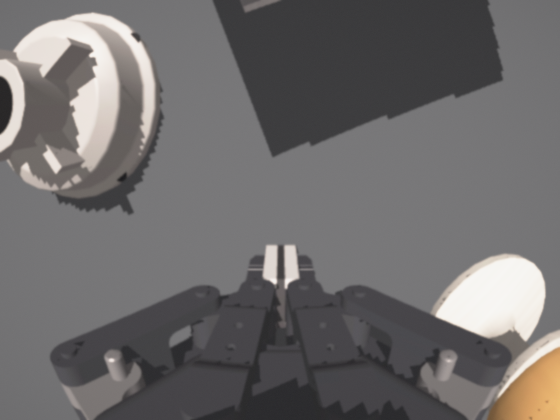

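Run:
```python
from h import *
p=lp('w6'); q=atz('wrist',(281.3,246),0,p); Rt=R.from_euler('xyz',p[1],degrees=True).as_matrix()
print(Rt.T@(q-p[0]))
print(tri([('side',(345,217.6)),('top',proj('top',[.5,-.21,0]))]))
```

```text
[ 0.00938465 -0.00020982 -0.01512998]
(array([ 0.5027668 , -0.21080576, -0.00997441]), np.float64(0.002168661983640333))
```

```bash
cat >> h.py <<'E'
GO=-0.034  # grasp point in reported tool z (touch-tested: tips at TCP-0.015 shut)
def T(x,y,zg): return [x,y,zg+GO]
E
python3 - <<'E'
from h import *
robot.line_to([.53,-.25,.25],velocity=.25)
fingers.gripper_to(1.0)
robot.line_to([.597,-.310,.22],velocity=.2)
snap('w7')
robot.line_to(T(.597,-.310,.167),velocity=.08,f_stop=8)
print(wpose(),robot.current_contact_force()); snap('w8')
fingers.gripper_to(0.0,60); print(robot.current_finger_gap(),robot.current_contact_force())
E
python3 - <<'E'
import cv2,numpy as np
cv2.imwrite('pics/w78.png',np.hstack([cv2.imread(f'pics/w{i}.png')[60:,80:480] for i in (7,8)]))
E
```

```text
(array([ 0.59757137, -0.31019944,  0.13385324]), array([-1.79968667e+02,  8.47056442e-03,  6.59884469e+01])) [-0.03844223  0.68553717  0.36569134]
0.09087304708458223 [ 0.59424015 -0.32957129 -0.14630241]
```

View pics/w78.png

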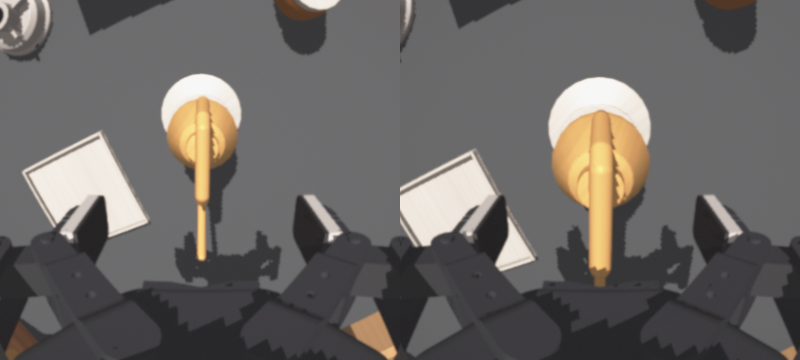

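Run:
```python
from h import *
robot.line_to(T(.597,-.310,.215),velocity=.06); robot.pause(.2)
print(robot.current_contact_force(),robot.current_torque(),robot.current_finger_gap())
robot.line_to(T(.417,-.336,.20),velocity=.12); robot.pause(.2)
snap('w9'); print(wpose())
```

```text
[-0.45209682 -0.82204768 -2.95658899] [ 0.0182631  -0.03794347  0.02036423] 0.09854459930864867
(array([ 0.41735542, -0.33580548,  0.16590951]), array([-1.79873611e+02, -3.16647166e-03,  6.60274379e+01]))
```

View pics/w9.png

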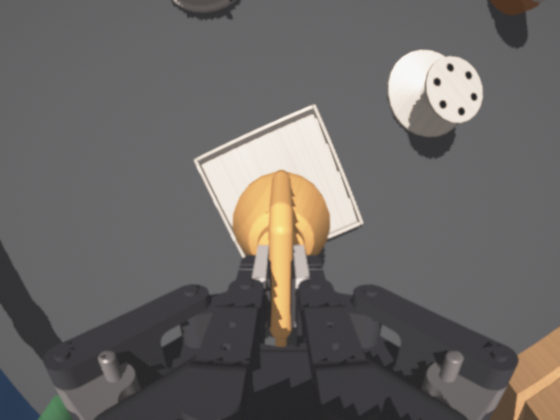

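Run:
```python
from h import *
p=lp('w9'); print('ped',np.round(1000*atz('wrist',(454,90),.062,p),1))
x,y=.417,-.336
robot.line_to(T(x,y,.116),velocity=.1); robot.pause(.2)
print(robot.current_contact_force())
print(robot.line_to(T(x,y,.100),velocity=.02,f_stop=2.5),wpose()[0][2]-GO,robot.current_contact_force())
snap('w10'); save(vision.grab_frame('side'),'s10')
```

```text
ped [ 596.8 -303.6   62. ]
[-0.64126707  0.13133636 -3.33674971]
True 0.10793104261914194 [ 1.46361821 -0.17993659  4.07640964]
```

View pics/w10.png

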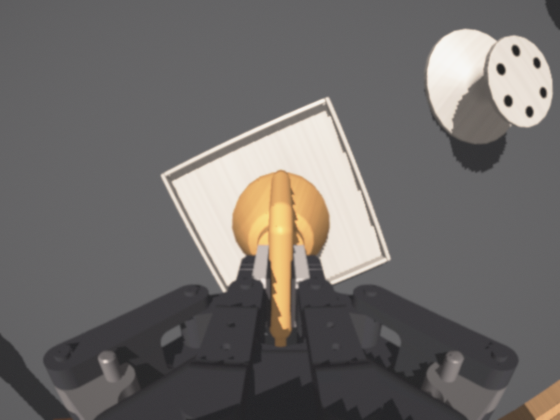

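View pics/s10.png

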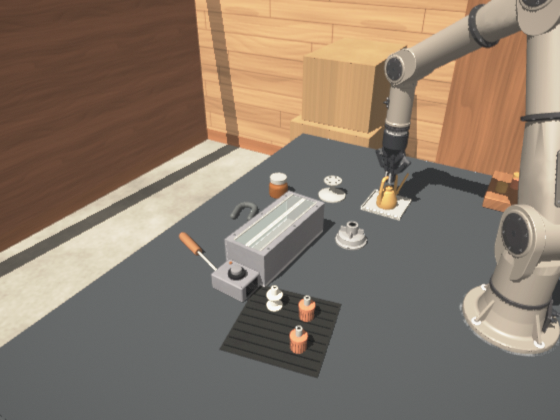

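```bash
python3 - <<'E'
from h import *
fingers.gripper_to(0.45); robot.pause(.2); print(robot.current_contact_force())
x,y=.417,-.336
robot.line_to(T(x,y,.19),velocity=.1)
fingers.gripper_to(1.0)
snap('w11')
robot.line_to([.46,-.16,.20],velocity=.25); snap('w12')
robot.line_to([.44,-.10,.17],velocity=.25); snap('w13')
print(robot.current_time_s(),wpose()[0])
E
python3 - <<'E'
import cv2,numpy as np
cv2.imwrite('pics/w1213.png',np.hstack([cv2.imread(f'pics/w{i}.png')[:,80:480] for i in (12,13)]))
E
```

```text
[ 0.67283073 -0.13262265 -0.29172964]
24.5417 [ 0.4398383  -0.10176834  0.16981063]
```

View pics/w11.png

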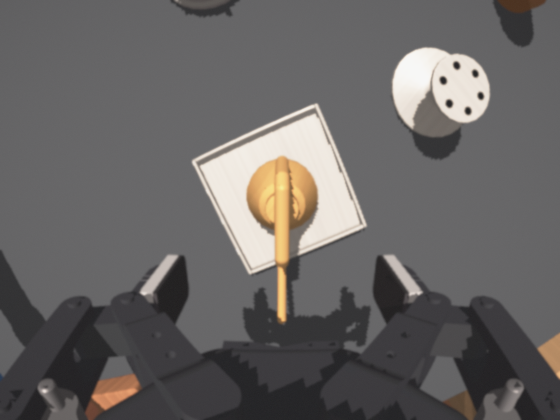

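View pics/w1213.png

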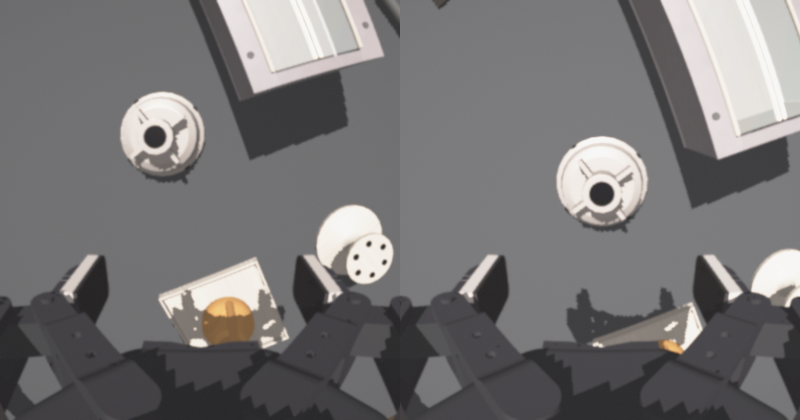

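Run:
```python
from h import *
a=cv2.imread('pics/w12.png');b=cv2.imread('pics/w13.png')
f=lambda im,x,y,w,h,s:cv2.resize(im[y:y+h,x:x+w],None,fx=s,fy=s,interpolation=cv2.INTER_CUBIC)
c=cv2.imread('pics/w11.png')
cv2.imwrite('pics/z12.png',np.vstack([np.hstack([f(a,190,80,100,100,4),f(b,230,130,100,100,4)]),np.hstack([f(c,385,40,110,110,3.6364)[:200],f(a,390,200,100,100,4)[:200]])]))
```

```text
(no output)
```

View pics/z12.png

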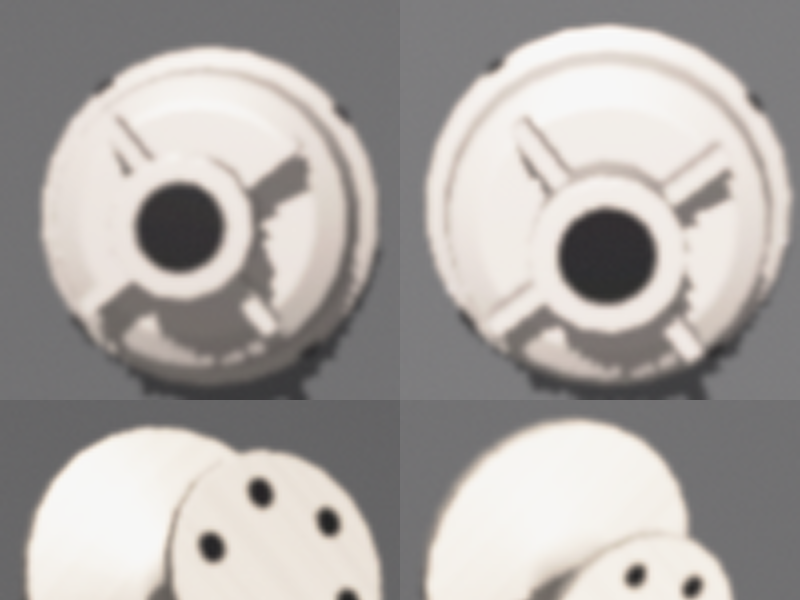

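Run:
```python
from h import *
def px(a,s,x,y): return (x+(a[0]+.5)/s-.5,y+(a[1]+.5)/s-.5)
p11,p12,p13=lp('w11'),lp('w12'),lp('w13')
A=px((180,227),4,190,80);B=px((207,255),4,230,130)
print('boss',tri([('wrist',A,p12),('wrist',B,p13)]),atz('wrist',A,.058,p12),atz('wrist',B,.058,p13))
c=atz('wrist',B,.058,p13)
for a in [(322,148),(95,325),(122,122),(290,355)]:
    q=atz('wrist',px(a,4,230,130),.045,p13)-c; print(np.round(q*1000,1),np.degrees(np.arctan2(q[1],q[0])))
# pedestal head
h1=(460.5,88.5);
c=cv2.imread('pics/w11.png');a=cv2.imread('pics/w12.png')
f=lambda im,x,y,w,h,s:cv2.resize(im[y:y+h,x:x+w],None,fx=s,fy=s,interpolation=cv2.INTER_CUBIC)
cv2.imwrite('pics/z11.png',np.hstack([f(c,400,40,100,100,4),f(a,400,200,100,100,4)]))
```

```text
boss (array([ 0.44112921, -0.0950989 ,  0.0571117 ]), np.float64(1.8387097917920305e-05)) [ 0.44124689 -0.09511896  0.058     ] [ 0.44123178 -0.09491143  0.058     ]
[ 31.6   9.1 -13. ] 16.064641603359455
[-31.   -7.2 -13. ] -166.990026125116
[ -6.   32.1 -13. ] 100.63566909428988
[  6.5 -31.6 -13. ] -78.33426978865153
```

View pics/z11.png

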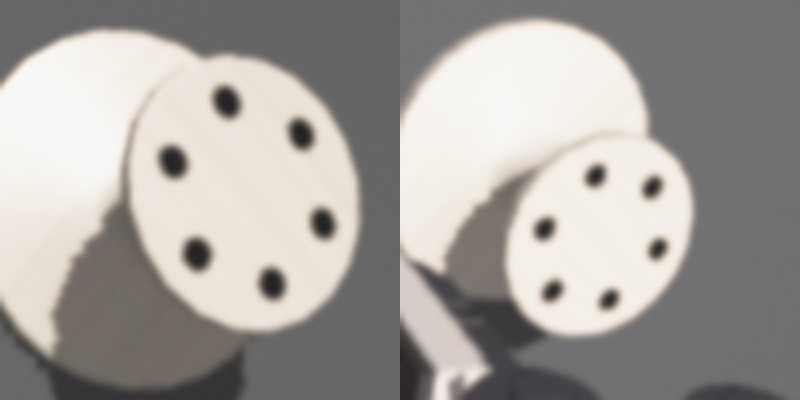

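Run:
```python
from h import *
def px(a,s,x,y): return (x+(a[0]+.5)/s-.5,y+(a[1]+.5)/s-.5)
p11,p12=lp('w11'),lp('w12')
A=px((248.3,193),4,400,40);B=px((202,238),4,400,200)
print('ped',tri([('wrist',A,p11),('wrist',B,p12)]),atz('wrist',A,.062,p11),atz('wrist',B,.062,p12))
for p in ([.441,-.095,.04],[.597,-.304,.16],[.597,-.304,.09],[.597,-.304,.2]):
    q=robot.inverse_kinematics(p,[180,0,58]); print(None if q is None else np.round(q))
```

```text
ped (array([ 0.59875031, -0.30329494,  0.06153837]), np.float64(5.6130109006641224e-05)) [ 0.59840645 -0.30322153  0.062     ] [ 0.5986316  -0.30301673  0.062     ]
[ 33.  20. -27. 114.  12.  49. -33.]
[ 39.  36. -23.  69.  13.  77. -15.]
[ 39.  39. -23.  75.  15.  69. -17.]
[ 38.  35. -23.  66.  13.  82. -15.]
```

Run:
```python
from h import *
x,y=.4412,-.095
robot.line_to(T(x,y,.12),[180,0,58],velocity=.15)
fingers.gripper_to(.7)
print(robot.line_to(T(x,y,.060),velocity=.08,f_stop=8),wpose(),robot.current_contact_force())
fingers.gripper_to(0,70); print(robot.current_finger_gap(),robot.current_contact_force(), wpose()[0])
robot.line_to(T(x,y,.10),velocity=.06); robot.pause(.2)
print(robot.current_finger_gap(),robot.current_contact_force(),robot.current_torque())
snap('w14');save(vision.grab_frame('side'),'s14')
```

```text
False (array([ 0.44170257, -0.09502606,  0.02633648]), array([ 1.79951341e+02, -1.84563007e-02,  5.80061677e+01])) [ 0.56084476 -0.27180439 -0.05971286]
0.37019702960966816 [-0.98797     0.5267293   5.96619909] [ 0.44196645 -0.09524801  0.02698316]
0.3672818458911274 [-0.80173236 -0.89465531 -5.22422312] [ 0.091969    0.00990209 -0.03345858]
```

View pics/w14.png

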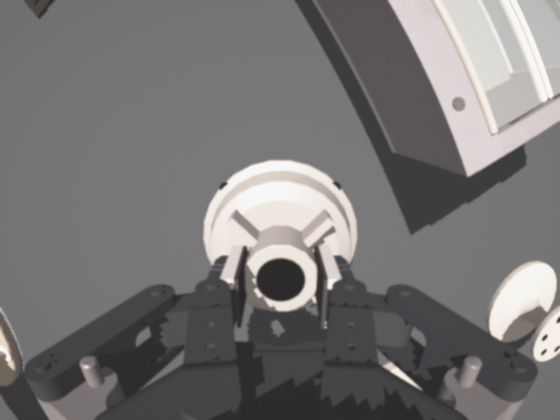

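View pics/s14.png

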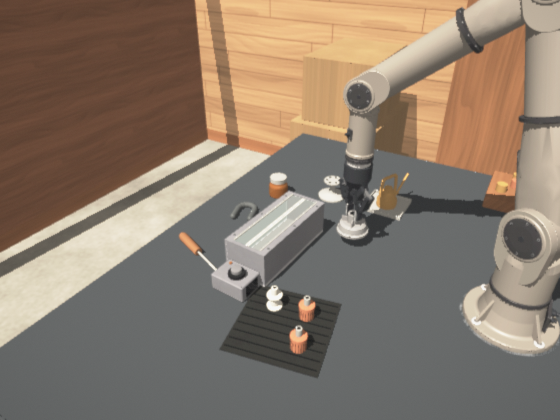

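Run:
```python
from h import *
p=lp('w14'); q=atz('wrist',(280.5,279),p[0][2]+.031,p); off=(q-p[0])[:2]; print('off',np.round(1000*off,1))
robot.line_to([.4412,-.095,.15],velocity=.12)
tx,ty=.5986,-.3032
robot.line_to([tx-off[0],ty-off[1],.15],velocity=.12); robot.pause(.2)
robot.line_to([tx-off[0],ty-off[1],.105],velocity=.08); robot.pause(.3)
snap('w15');save(vision.grab_frame('side'),'s15');crop(vision.grab_frame('side'),280,120,400,240,5,'s15c')
print(wpose(),robot.current_contact_force(),robot.current_time_s())
```

```text
off [-0.6  0.4]
(array([ 0.59928766, -0.3035932 ,  0.1052366 ]), array([ 1.79976993e+02, -1.36337110e-03,  5.79981321e+01])) [ 0.06089245 -0.28042559 -5.25774966] 32.5583
```

View pics/w15.png

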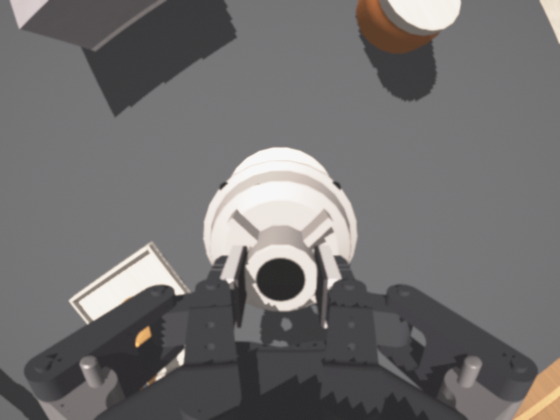

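View pics/s15c.png

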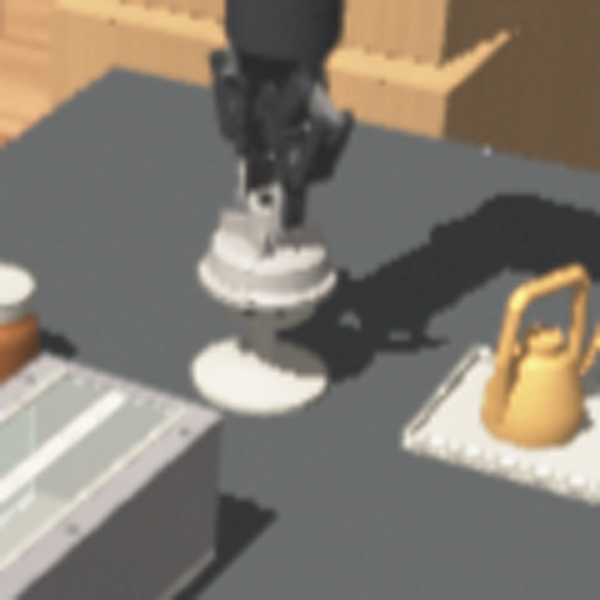

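```bash
python3 - <<'E'
from h import *
p=wpose()[0]
print(robot.line_to([p[0],p[1],.094],velocity=.05,f_stop=4))
print(robot.line_to([p[0],p[1],.080],velocity=.015,f_stop=3),wpose()[0],robot.current_contact_force())
z=wpose()[0][2]
fingers.gripper_to(.65); robot.pause(.2)
print(robot.current_contact_force())
robot.line_to([p[0],p[1],.17],velocity=.1)
snap('w16')
robot.line_to([.55,-.22,.22],velocity=.2)
snap('w17')
save(vision.grab_frame('top'),'t17')
print(robot.current_time_s())
E
python3 - <<'E'
import cv2,numpy as np
cv2.imwrite('pics/w1617.png',np.hstack([cv2.imread(f'pics/w{i}.png')[:,80:480] for i in (16,17)]))
E
```

```text
False
True [ 0.59944582 -0.3036742   0.08911862] [0.81239086 1.03919164 5.6164853 ]
[ 0.383143   -0.28244729  0.13420393]
35.8167
```

View pics/w1617.png

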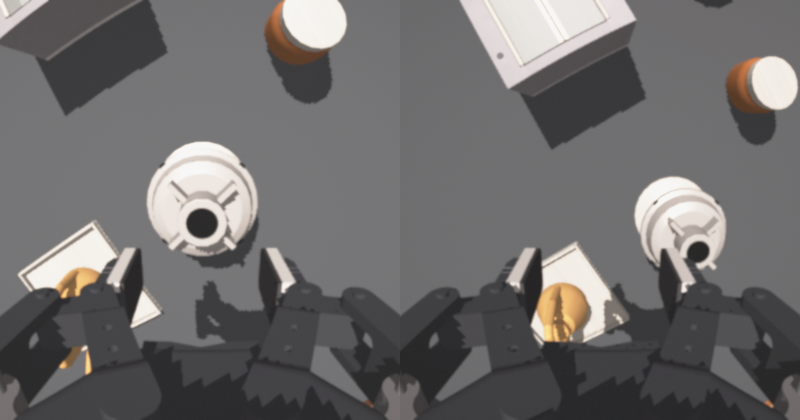

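View pics/t17.png

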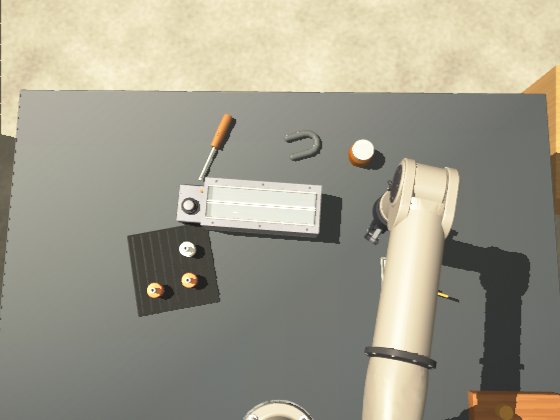

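Run:
```python
from h import *
A=(282,222.5);B=(377.5,251)
print(tri([('wrist',A,lp('w16')),('wrist',B,lp('w17'))]),atz('wrist',A,.12,lp('w16')),atz('wrist',B,.12,lp('w17')))
for p in ([.49,.15,.25],[.49,.25,.05],[.60,.10,.10]):
  for y in (0,90,-90,-3.5,176.5,86.5,-93.5):
    q=robot.inverse_kinematics(p,[180,0,y]); print(p,y,None if q is None else np.round(q))
```

```text
(array([ 0.59856632, -0.30352997,  0.11851112]), np.float64(6.608051906718636e-05)) [ 0.59877345 -0.30316926  0.12      ] [ 0.59853951 -0.30267845  0.12      ]
[0.49, 0.15, 0.25] 0 [   4.   15.  -28.   88.    7.   79. -115.]
[0.49, 0.15, 0.25] 90 [ 15.  17. -44.  88.  12.  80. -30.]
[0.49, 0.15, 0.25] -90 [ 26.  22. -62.  87.  20.  82. 144.]
[0.49, 0.15, 0.25] -3.5 [   3.   14.  -28.   88.    7.   79. -119.]
[0.49, 0.15, 0.25] 176.5 [ 23.  20. -55.  87.  17.  81.  53.]
[0.49, 0.15, 0.25] 86.5 [ 15.  17. -43.  88.  12.  80. -33.]
[0.49, 0.15, 0.25] -93.5 [ 26.  22. -62.  87.  20.  82. 140.]
[0.49, 0.25, 0.05] 0 [ -10.   29.  -26.   99.   15.   56. -131.]
[0.49, 0.25, 0.05] 90 [  3.  34. -45.  98.  27.  60. -51.]
[0.49, 0.25, 0.05] -90 [ 12.  42. -62.  98.  40.  66. 119.]
[0.49, 0.25, 0.05] -3.5 [ -10.   29.  -25.   99.   14.   56. -134.]
[0.49, 0.25, 0.05] 176.5 [  8.  38. -54.  98.  34.  62.  30.]
[0.49, 0.25, 0.05] 86.5 [  3.  34. -44.  98.  27.  59. -54.]
[0.49, 0.25, 0.05] -93.5 [ 12.  42. -62.  98.  40.  66. 115.]
[0.6, 0.1, 0.1] 0 [   2.   31.  -19.   86.   11.   65. -109.]
[0.6, 0.1, 0.1] 90 [ 11.  34. -34.  86.  20.  67. -26.]
[0.6, 0.1, 0.1] -90 [ -50.   43.   64.   88.  -40.   74. -160.]
[0.6, 0.1, 0.1] -3.5 [   1.   31.  -18.   86.   10.   65. -112.]
[0.6, 0.1, 0.1] 176.5 [ 20.  38. -49.  85.  30.  70.  53.]
[0.6, 0.1, 0.1] 86.5 [ 11.  33. -34.  86.  19.  67. -29.]
[0.6, 0.1, 0.1] -93.5 [ -50.   43.   64.   88.  -40.   74. -164.]
```

```bash
python3 - <<'E'
from h import *
fingers.gripper_to(1.0)
robot.move_to([.60,.02,.30],[180,0,-3.5]); snap('w18')
robot.line_to([.53,.16,.28],velocity=.3); snap('w19')
robot.line_to([.45,.25,.22],velocity=.3); snap('w20')
save(vision.grab_frame('top'),'t20'); save(vision.grab_frame('side'),'s20')
print(robot.current_time_s())
E
python3 - <<'E'
import cv2,numpy as np
cv2.imwrite('pics/w1819.png',np.hstack([cv2.imread(f'pics/w{i}.png')[:,80:480] for i in (18,19)]))
E
```

```text
39.05
```

View pics/w1819.png

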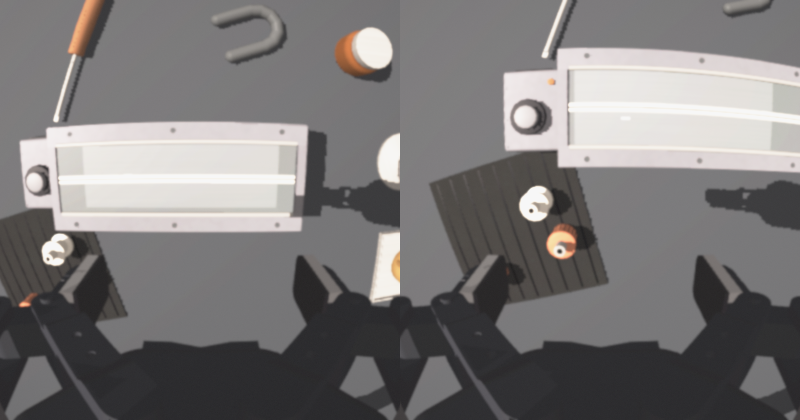

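View pics/w20.png

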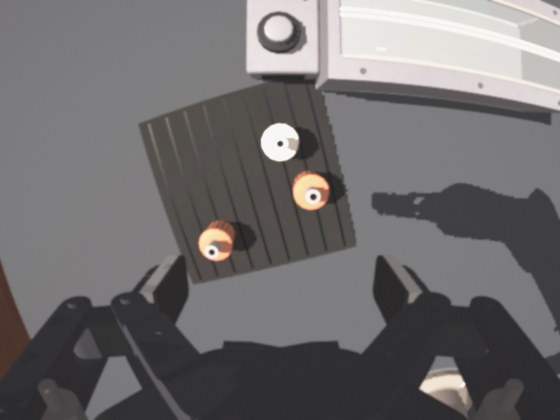

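View pics/s20.png

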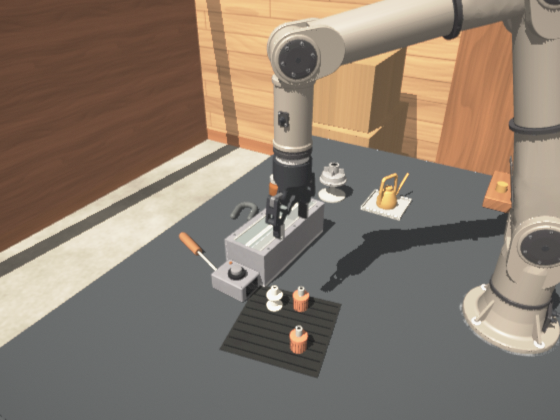

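Run:
```python
from h import *
f=lambda im,x,y,w,h,s:cv2.resize(im[y:y+h,x:x+w],None,fx=s,fy=s,interpolation=cv2.INTER_CUBIC)
a=cv2.imread('pics/w19.png');b=cv2.imread('pics/w20.png');c=cv2.imread('pics/w18.png')
cv2.imwrite('pics/z19.png',np.hstack([f(a,190,175,80,90,4),f(b,255,115,90,90,4)]))
cv2.imwrite('pics/z20.png',f(b,190,210,60,60,6))
cv2.imwrite('pics/z18.png',f(c,95,110,300,130,2.6))
```

```text
(no output)
```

View pics/z19.png

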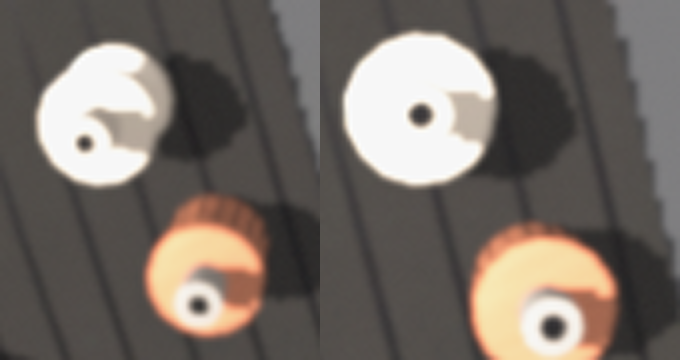

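View pics/z20.png

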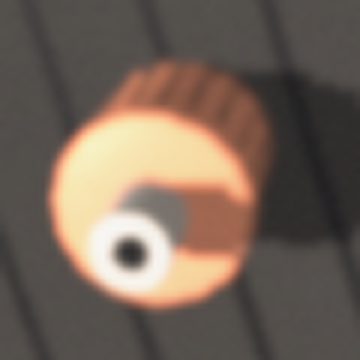

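View pics/z18.png

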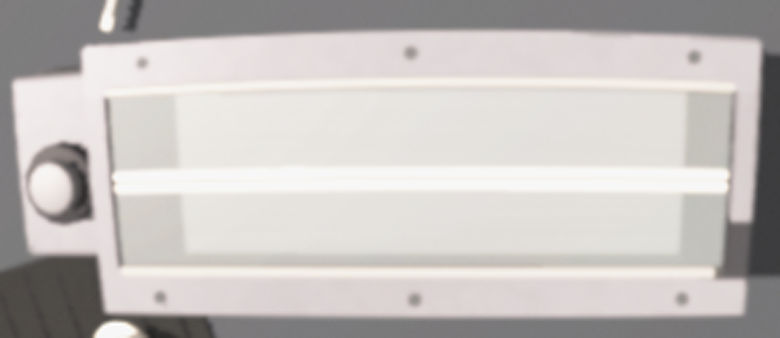

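Run:
```python
from h import *
def px(a,s,x,y): return (x+(a[0]+.5)/s-.5,y+(a[1]+.5)/s-.5)
p18,p19,p20=lp('w18'),lp('w19'),lp('w20')
F=[('wrist',px((84,143),4,190,175),p19),('wrist',px((421-320,115),4,255,115),p20)]
A=[('wrist',px((199,304),4,190,175),p19),('wrist',px((553-320,327),4,255,115),p20)]
B=('wrist',px((131,252),6,190,210),p20)
for n,o in (('former',F),('commA',A)):
    print(n,tri(o),*[np.round(atz(k[0],k[1],.061,k[2])*1000,1) for k in o])
print('commB',atz('wrist',B[1],.061,p20))
S=np.array([atz('wrist',px(a,2.6,95,110),.102,p18) for a in [(142,63),(411,53),(695,57),(160,297),(415,299),(682,299)]]);print(np.round(S*1000,1).tolist(),S.mean(0)*1000)
E=np.array([atz('wrist',px(a,2.6,95,110),.102,p18) for a in [(115,182),(728,182)]]);print(np.round(E*1000,1).tolist(),E.mean(0)*1000)
d=E[0]-E[1];print(np.degrees(np.arctan2(-d[0],d[1])))
for i in (0,3):
    d=S[i]-S[i+2];print(np.degrees(np.arctan2(-d[0],d[1])),np.linalg.norm(d))
im=cv2.imread('pics/t20.png');cv2.imwrite('pics/t20c.png',cv2.resize(im[225:320,120:240],None,fx=5,fy=5))
```

```text
former (array([0.49534205, 0.24754858, 0.06170427]), np.float64(0.00014455258522026794)) [495.3 247.8  61. ] [495.2 247.5  61. ]
commA (array([0.44002289, 0.21764644, 0.05984489]), np.float64(6.493454952164943e-05)) [440.6 217.5  61. ] [440.2 217.7  61. ]
commB [0.38650146 0.32795666 0.061     ]
[[665.7, 166.1, 102.0], [658.1, 46.1, 102.0], [650.5, -74.0, 102.0], [557.9, 173.0, 102.0], [550.5, 52.9, 102.0], [542.6, -66.9, 102.0]] [604.21548669  49.54733934 102.        ]
[[613.7, 186.8, 102.0], [595.3, -88.0, 102.0]] [604.47905993  49.39888355 102.        ]
-3.8257783856542256
-3.6400769397055597 0.2406718403035854
-3.646699953201466 0.24037835963907755
```

```bash
cat >> h.py <<'E'
YAW=-3.65
def c2w(x,y):
    a=np.radians(YAW);return .6043+np.cos(a)*x-np.sin(a)*y, .0495+np.sin(a)*x+np.cos(a)*y
def pick(x,y,tag,travel=.16):
    p=wpose()[0]
    o=[180,0,YAW]
    robot.line_to([x,y,max(.12,min(p[2],.16))],o,velocity=.25)
    fingers.gripper_to(.5)
    s=robot.line_to(T(x,y,.061),velocity=.1,f_stop=8)
    print('down stop',s,wpose()[0],robot.current_contact_force())
    if s: return False
    fingers.gripper_to(0,50); print('gap',robot.current_finger_gap(),robot.current_contact_force())
    robot.line_to([x,y,travel],velocity=.15); robot.pause(.15)
    print('held',robot.current_finger_gap(),robot.current_contact_force())
    snap(tag)
    return True
E
python3 - <<'E'
from h import *
pick(.4402,.2176,'w21'); print(robot.current_time_s())
E
```

```text
down stop False [0.44078276 0.21794962 0.0276205 ] [ 0.04743352  0.55416193 -0.21743891]
gap 0.14817677693862066 [ 0.02535147 -1.0589235   2.39616561]
held 0.14479775042596102 [ 0.4583952  -0.13508127 -1.47713289]
43.0583
```

View pics/w21.png

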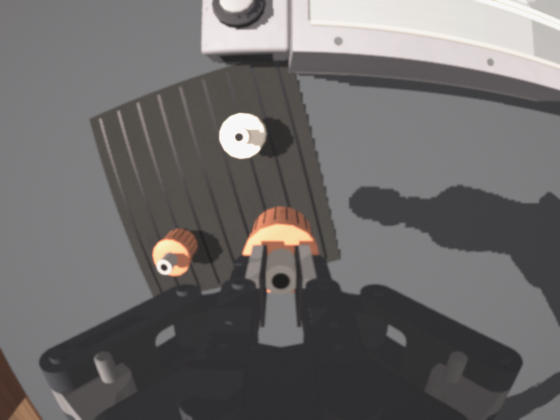

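```bash
cat >> h.py <<'E'
def insert(cy,tag):
    x,y=c2w(0,cy)
    robot.line_to([x,y,.16],velocity=.2); robot.pause(.2); f0=robot.current_contact_force(); print('pre',f0,wpose()[0])
    z0=.0276+.005
    s=robot.line_to([x,y,z0+.012],velocity=.06,f_stop=30); robot.pause(.2)
    print('in',s,wpose()[0],robot.current_contact_force())
    if s: return False
    s=robot.line_to([x,y,z0-.006],velocity=.015,f_stop=3); print('floor',s,wpose()[0]-[0,0,z0],robot.current_contact_force())
    snap(tag+'a')
    fingers.gripper_to(.35); robot.pause(.2); print('rel',robot.current_finger_gap(),robot.current_contact_force())
    p=wpose()[0]
    s=robot.line_to([p[0],p[1],.17],velocity=.06,f_stop=15); print('out',s,wpose()[0],robot.current_contact_force())
    snap(tag+'b')
E
python3 - <<'E'
from h import *
insert(60,'x') if 0 else insert(.060,'w22'); print(robot.current_time_s())
crop(vision.grab_frame('side'),200,170,360,300,4,'s22')
E
python3 - <<'E'
import cv2,numpy as np
cv2.imwrite('pics/w22.png',np.hstack([cv2.imread(f'pics/w22{i}.png')[:,80:480] for i in 'ab']))
E
```

```text
pre [-0.47658211 -0.39004082 -2.04377471] [0.60741297 0.11048474 0.16031074]
in False [0.60814856 0.10940383 0.04469979] [ 1.1634193  -0.44746798 -2.01055465]
floor True [ 6.08072080e-01  1.09306043e-01 -1.20985288e-04] [-0.36731194  0.11042688  4.32194843]
rel 0.3499848682177843 [ 1.79855649 -0.30942141 -0.82996574]
out True [0.5972583  0.10917883 0.05890806] [-0.60312202  0.04693267  2.62229149]
48.9667
```

View pics/w22.png

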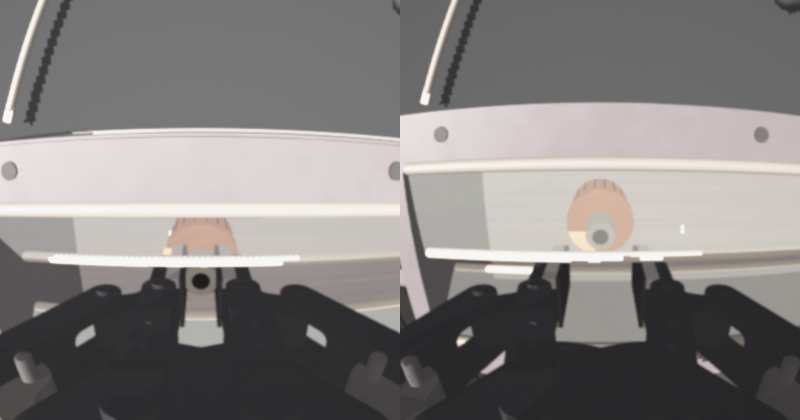

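View pics/s22.png

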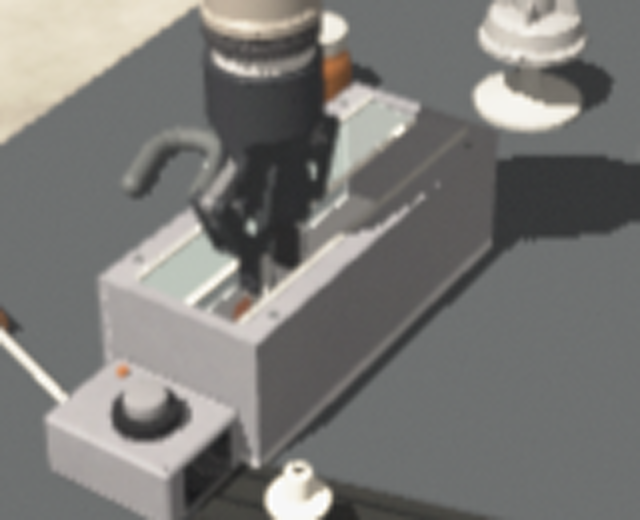

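Run:
```python
from h import *
print(wpose(),robot.current_contact_force(),robot.current_torque(),robot.current_finger_gap(),lp('w22a')[0],lp('w22b')[0])
```

```text
(array([0.5973155 , 0.10915642, 0.05773156]), array([179.75965592,   1.31003381,  -3.57555336])) [ 0.49417994 -0.67158325  2.9308468 ] [ 0.05880111 -0.05405308  0.02850447] 0.3470713994048081 [0.60807208 0.10930604 0.03247901] [0.5972583  0.10917883 0.05890806]
```

View pics/w22b.png

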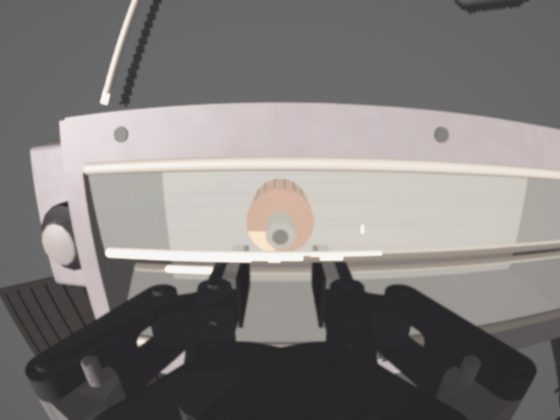

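Run:
```python
from h import *
a=cv2.imread('pics/w22b.png');b=cv2.imread('pics/w22a.png')
f=lambda im,x,y,w,h,s:cv2.resize(im[y:y+h,x:x+w],None,fx=s,fy=s,interpolation=cv2.INTER_CUBIC)
cv2.imwrite('pics/z22.png',np.vstack([f(b,180,210,200,75,4),f(a,180,210,200,75,4)]))
p=lp('w22b');Rt=R.from_euler('xyz',p[1],degrees=True).as_matrix()
for cx in (.002,.004,.006,.011):
  for cz in (.102,.09): x,y=c2w(cx,.06);print(cx,cz,projw([x,y,cz],p))
for t in ([.011,.0,-.015],[.011,.0,-.04],[-.011,0,-.015]):print(t,projw(p[0]+Rt@np.array(t),p))
```

```text
0.002 0.102 [281.29489876 264.48692925]
0.002 0.09 [281.11169065 251.81545814]
0.004 0.102 [281.30658271 259.87596069]
0.004 0.09 [281.12113274 247.49190169]
0.006 0.102 [281.31828291 255.20098295]
0.006 0.09 [281.13058561 243.11755086]
0.011 0.102 [281.34755566 243.23794277]
0.011 0.09 [281.15423239 231.9643331 ]
[0.011, 0.0, -0.015] [282.61945985 240.39955171]
[0.011, 0.0, -0.04] [282.98961833 262.78932028]
[-0.011, 0, -0.015] [282.51481139 281.56007576]
```

View pics/z22.png

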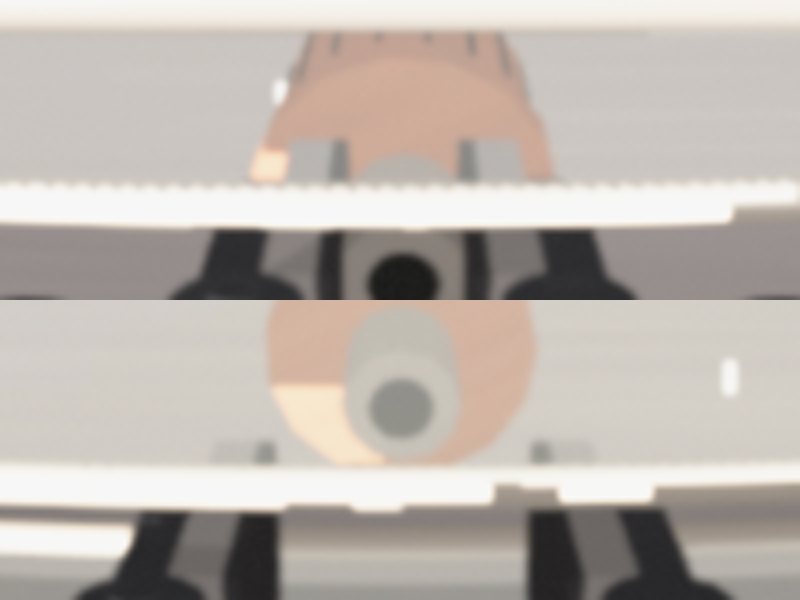

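Run:
```python
from h import *
p=lp('w22b')
for th in (0,5,10,20,30,45,60):
    t=np.radians(th); cx=-.040+.038*np.cos(t); cz=.102-.038*np.sin(t)
    print(th,[np.round(projw([*c2w(s*cx,y),cz],p),0).tolist() for y in (.12,-.02,-.08) for s in (1,-1)])
```

```text
0 [[138.0, 269.0], [137.0, 261.0], [462.0, 266.0], [464.0, 258.0], [550.0, 257.0], [552.0, 250.0]]
5 [[141.0, 266.0], [140.0, 257.0], [459.0, 263.0], [461.0, 255.0], [547.0, 255.0], [549.0, 248.0]]
10 [[144.0, 264.0], [142.0, 253.0], [456.0, 261.0], [458.0, 251.0], [543.0, 254.0], [545.0, 245.0]]
20 [[150.0, 261.0], [147.0, 244.0], [449.0, 259.0], [452.0, 242.0], [535.0, 252.0], [538.0, 237.0]]
30 [[155.0, 261.0], [151.0, 233.0], [442.0, 259.0], [447.0, 232.0], [527.0, 252.0], [533.0, 229.0]]
45 [[162.0, 265.0], [155.0, 216.0], [434.0, 263.0], [442.0, 215.0], [517.0, 256.0], [527.0, 214.0]]
60 [[168.0, 273.0], [158.0, 196.0], [427.0, 271.0], [439.0, 197.0], [509.0, 264.0], [523.0, 198.0]]
```

Run:
```python
from h import *
p=lp('w22a')
for th in (0,10,15,20,25,30,40,45,50):
    t=np.radians(th); cx=-.040+.038*np.cos(t); cz=.102-.038*np.sin(t)
    print(th,np.round([cx,cz-.0475],4),[np.round(projw([*c2w(s*cx,y),cz],p),0).tolist() for y in (.06,.138,-.02,) for s in (1,-1)])
```

```text
0 [-0.002   0.0545] [[283.0, 334.0], [283.0, 324.0], [80.0, 318.0], [77.0, 309.0], [489.0, 317.0], [492.0, 308.0]]
10 [-0.0026  0.0479] [[283.0, 324.0], [283.0, 312.0], [88.0, 310.0], [85.0, 299.0], [481.0, 309.0], [484.0, 298.0]]
15 [-0.0033  0.0447] [[283.0, 320.0], [283.0, 305.0], [92.0, 308.0], [88.0, 294.0], [476.0, 307.0], [480.0, 293.0]]
20 [-0.0043  0.0415] [[283.0, 318.0], [283.0, 298.0], [96.0, 306.0], [91.0, 288.0], [472.0, 305.0], [477.0, 287.0]]
25 [-0.0056  0.0384] [[283.0, 316.0], [283.0, 291.0], [100.0, 305.0], [94.0, 282.0], [468.0, 304.0], [474.0, 281.0]]
30 [-0.0071  0.0355] [[283.0, 315.0], [283.0, 284.0], [104.0, 304.0], [97.0, 276.0], [464.0, 304.0], [472.0, 275.0]]
40 [-0.0109  0.0301] [[283.0, 315.0], [283.0, 269.0], [111.0, 305.0], [101.0, 262.0], [457.0, 305.0], [467.0, 262.0]]
45 [-0.0131  0.0276] [[283.0, 316.0], [283.0, 261.0], [114.0, 307.0], [103.0, 255.0], [454.0, 306.0], [466.0, 255.0]]
50 [-0.0156  0.0254] [[283.0, 318.0], [283.0, 253.0], [117.0, 309.0], [104.0, 248.0], [451.0, 308.0], [464.0, 248.0]]
```

View pics/w22a.png

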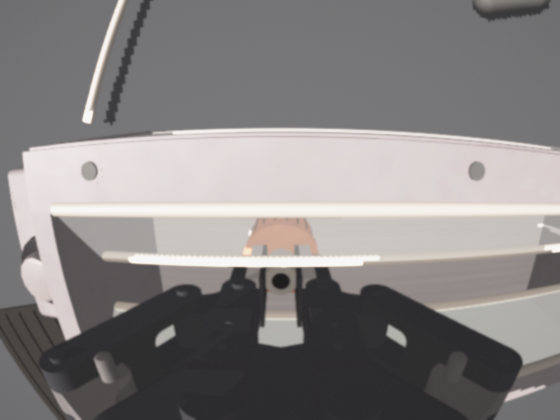

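Run:
```python
from h import *
o=[180,0,YAW]
p=wpose()[0]
for i in range(3):
    z=p[2]+.012*(i+1)
    s=robot.line_to([.5965,p[1],z],o,velocity=.03,f_stop=8)
    print(s,wpose()[0],robot.current_contact_force())
    if s: break
snap('w23')
```

```text
False [0.59663971 0.10912634 0.06991472] [2.60458212 0.13650644 1.61509127]
False [0.59586567 0.10932061 0.08160591] [0.89444094 0.58780791 2.12550477]
False [0.59645321 0.10913546 0.09379207] [ 0.95922546 -0.28260421  0.45724291]
```

View pics/w23.png

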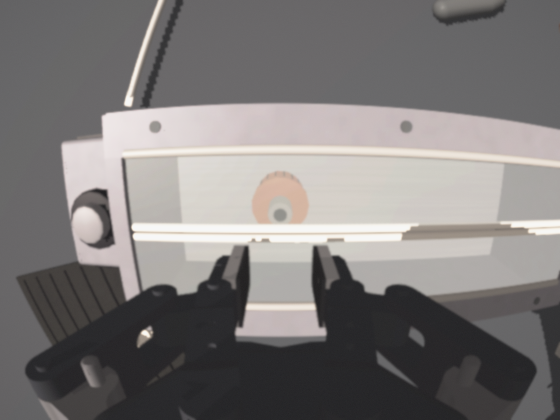

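```bash
cat >> h.py <<'E'
def insert2(cy,tag):
    x,y=c2w(0,cy)
    robot.line_to([x,y,.16],velocity=.25); robot.pause(.2); f0=robot.current_contact_force(); print('pre',f0,wpose()[0])
    z0=.0276+.005
    s=robot.line_to([x,y,z0+.012],velocity=.06,f_stop=30); robot.pause(.2)
    print('in',s,wpose()[0],robot.current_contact_force())
    if s: return False
    s=robot.line_to([x,y,z0-.006],velocity=.015,f_stop=3); print('floor',s,wpose()[0]-[0,0,z0],robot.current_contact_force())
    snap(tag+'a')
    fingers.gripper_to(.35); robot.pause(.2); print('rel',robot.current_finger_gap(),robot.current_contact_force())
    z=wpose()[0][2]; xs=x-.012
    s=robot.line_to([x-.002,y,z+.004],velocity=.03,f_stop=10); print('up',s)
    if s: return False
    s=robot.line_to([xs,y,z+.008],velocity=.03,f_stop=10); print('shift',s,wpose()[0],robot.current_contact_force())
    if s: return False
    s=robot.line_to([xs,y,.10],velocity=.05,f_stop=10); print('out',s,wpose()[0],robot.current_contact_force())
    snap(tag+'b')
    return not s
E
python3 - <<'E'
from h import *
robot.line_to([.5965,.1091,.15],velocity=.2)
robot.line_to([.47,.23,.15],velocity=.25); snap('w24')
print(robot.current_time_s())
E
```

```text
52.1417
```

View pics/w24.png

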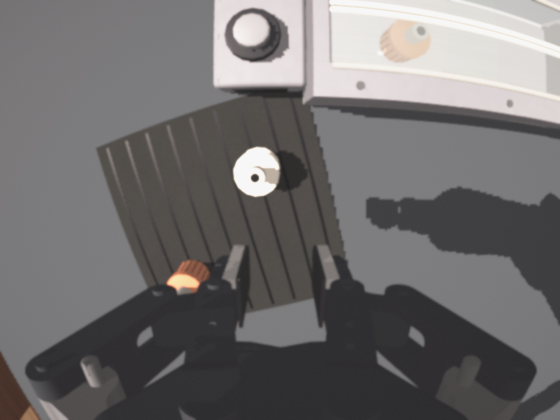

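```bash
python3 - <<'E'
from h import *
q=atz('wrist',(254.7,178),.061,lp('w24'));print(q)
if np.hypot(q[0]-.4953,q[1]-.2476)<.004:
    x,y=(q[0]+.4953)/2,(q[1]+.2476)/2
    if pick(x,y,'w25'): print(insert2(0.0,'w26'))
print(robot.current_time_s())
E
python3 - <<'E'
import cv2,numpy as np
cv2.imwrite('pics/w26.png',np.hstack([cv2.imread(f'pics/{i}.png')[:,80:480] for i in ('w25','w26b')]))
E
```

```text
[0.49482252 0.24735161 0.061     ]
down stop False [0.49567874 0.24787745 0.02774495] [-0.00631256  0.48402497  0.87493108]
gap 0.15031486986834125 [0.50224849 0.11731675 1.88094802]
held 0.14847102988208621 [ 0.24540838  0.90847158 -1.0809079 ]
pre [-0.26586928  0.34458376 -1.1008028 ] [0.60370118 0.0516738  0.16023895]
in False [0.60430501 0.04947987 0.04465874] [ 0.01435787 -0.36578774  0.2356027 ]
floor True [ 6.04267763e-01  4.94671827e-02 -8.27015779e-05] [ 0.45090803 -0.10893021  2.72129686]
rel 0.3531492353610345 [ 1.65939583 -1.74817353 -1.60608021]
up False
shift False [0.59297723 0.04961723 0.04057912] [ 1.85733989 -0.71077646  1.61651726]
out False [0.59188709 0.04941287 0.09949656] [-0.07700864  0.50538443  0.06196732]
True
62.7667
```

View pics/w26.png

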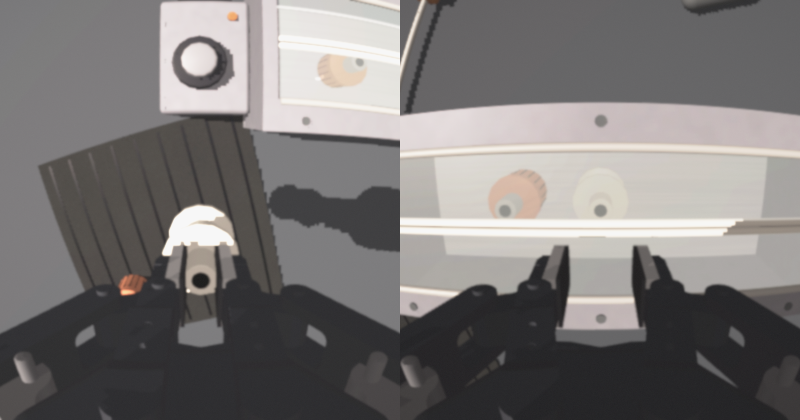

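Run:
```python
from h import *
robot.line_to([.5919,.0495,.15],velocity=.2)
robot.line_to([.38,.29,.15],velocity=.3); snap('w27')
print(robot.current_time_s())
```

```text
64.4333
```

View pics/w27.png

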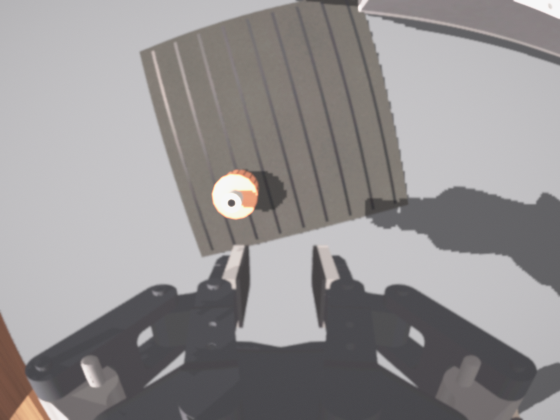

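```bash
python3 - <<'E'
from h import *
q=atz('wrist',(231.5,203),.061,lp('w27'));print(q)
if np.hypot(q[0]-.3865,q[1]-.328)<.005:
    x,y=(q[0]+.3865)/2,(q[1]+.328)/2
    if pick(x,y,'w28'): print(insert2(-.060,'w29'))
print(robot.current_time_s())
E
python3 - <<'E'
import cv2,numpy as np
cv2.imwrite('pics/w29.png',np.hstack([cv2.imread(f'pics/{i}.png')[:,80:480] for i in ('w28','w29b')]))
E
```

```text
[0.38598723 0.32763156 0.061     ]
down stop False [0.38676039 0.32832462 0.0276559 ] [-0.61243482 -0.19964347  0.19866534]
gap 0.15023936697552243 [ 0.3471365  -0.35913671  2.7655244 ]
held 0.15488486477334887 [-0.25824374 -0.83534799 -1.67601913]
pre [-0.57194388  0.26926577 -2.15287912] [ 0.6002097  -0.00929847  0.1601991 ]
in False [ 0.60048903 -0.01039713  0.04467252] [ 0.31064359  0.05041564 -1.96210779]
floor True [ 6.00440955e-01 -1.04520056e-02 -6.17364680e-05] [-0.14509634 -0.29872033  3.71644838]
rel 0.3505012161376463 [ 0.96582464 -0.48083125 -0.9197682 ]
up False
shift False [ 0.58916771 -0.01020831  0.04031177] [ 2.66637877 -1.32658426  1.82281877]
out False [ 0.58806163 -0.01038499  0.09951416] [-0.83200038 -0.26813242 -0.19663646]
True
75.7833
```

View pics/w29.png

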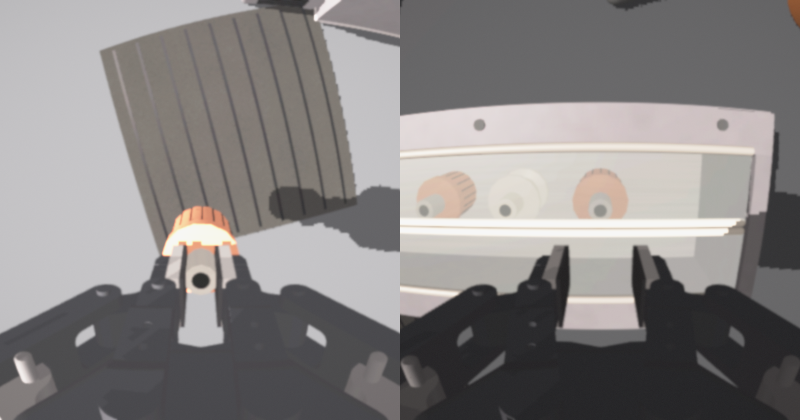

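```bash
python3 - <<'E'
from h import *
robot.line_to([.588,-.0104,.16],velocity=.2)
robot.line_to([.57,.21,.16],velocity=.3); snap('w30')
fingers.gripper_to(0,40)
robot.line_to([.61,.235,.13],velocity=.2); snap('w31')
save(vision.grab_frame('top'),'t31')
print(robot.current_time_s())
E
python3 - <<'E'
import cv2,numpy as np
cv2.imwrite('pics/w3031.png',np.hstack([cv2.imread(f'pics/{i}.png')[:,80:480] for i in ('w30','w31')]))
E
```

```text
78.0917
```

View pics/w3031.png

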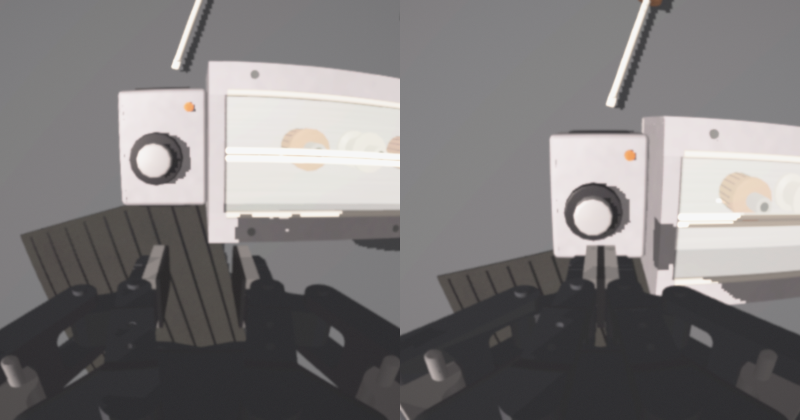

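Run:
```python
from h import *
f=lambda im,x,y,w,h,s:cv2.resize(im[y:y+h,x:x+w],None,fx=s,fy=s,interpolation=cv2.INTER_CUBIC)
cv2.imwrite('pics/z30.png',np.hstack([f(cv2.imread('pics/w30.png'),200,120,70,70,5),f(cv2.imread('pics/w31.png'),240,175,70,70,5)]))
```

```text
(no output)
```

View pics/z30.png

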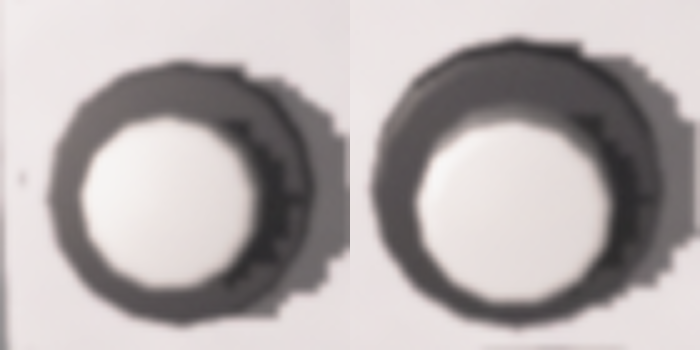

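Run:
```python
from h import *
def px(a,s,x,y): return (x+(a[0]+.5)/s-.5,y+(a[1]+.5)/s-.5)
A=px((168,204),5,200,120);B=px((162.5,212),5,240,175)
p,r=tri([('wrist',A,lp('w30')),('wrist',B,lp('w31'))]);print(p,r,c2w(0,.1875))
```

```text
[0.60829507 0.24204466 0.06593519] 4.340307749708438e-06 (np.float64(0.6162365196496774), np.float64(0.23661966625305014))
```

```bash
python3 - <<'E'
from h import *
x,y=.6083,.2420
robot.line_to([x,y,.066],velocity=.15); robot.pause(.2); print(robot.current_contact_force(),wpose()[0])
s=robot.line_to([x,y,.035],velocity=.02,f_stop=1.8); p=wpose()[0]; print('touch',s,p,robot.current_contact_force())
z=p[2]
for i in range(14):
    z-=.001
    robot.line_to([x,y,z],velocity=.02); robot.pause(.05)
    f=robot.current_contact_force(); print(np.round(1000*wpose()[0][2],1),np.round(f,1))
    if f[2]>11: break
robot.pause(.4)
print(wpose()[0]);snap('w32');crop(vision.grab_frame('side'),190,230,280,310,6,'s32')
robot.line_to([x,y,.12],velocity=.08); robot.pause(.3)
snap('w33'); crop(vision.grab_frame('side'),190,230,280,310,6,'s33')
print(robot.current_time_s())
E
python3 - <<'E'
import cv2,numpy as np
cv2.imwrite('pics/s3233.png',cv2.resize(np.hstack([cv2.imread(f'pics/{i}.png') for i in ('s32','s33')]),None,fx=.74,fy=.74))
cv2.imwrite('pics/w3233.png',np.hstack([cv2.imread(f'pics/{i}.png')[:,80:480] for i in ('w32','w33')]))
E
```

```text
[ 0.80719633  0.24178955 -0.42626299] [0.60944191 0.24231366 0.06771239]
touch True [0.60821528 0.24195569 0.05037677] [0.55248839 0.52499186 2.99227013]
49.5 [-1.3 -0.7  3.9]
48.4 [-0.5 -1.   4.5]
47.5 [-1.6 -0.3  4.3]
46.9 [-2.4 -1.2  7.4]
46.8 [-3.3 -1.1 10. ]
46.7 [-4.9 -2.3 13.6]
[0.60827864 0.24201532 0.04674883]
83.525
```

View pics/w3233.png

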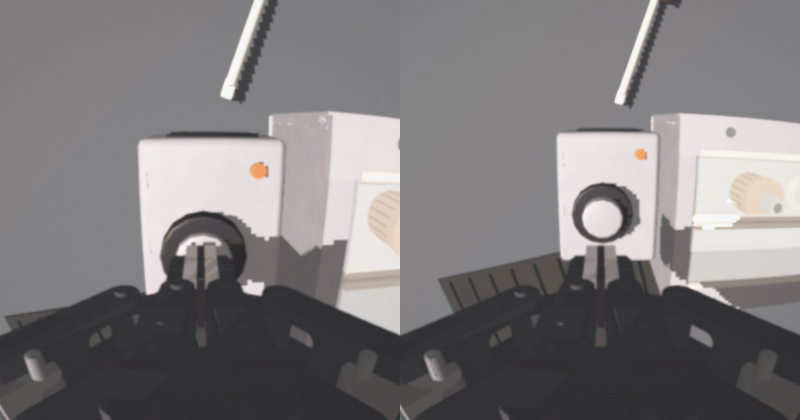

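View pics/s3233.png

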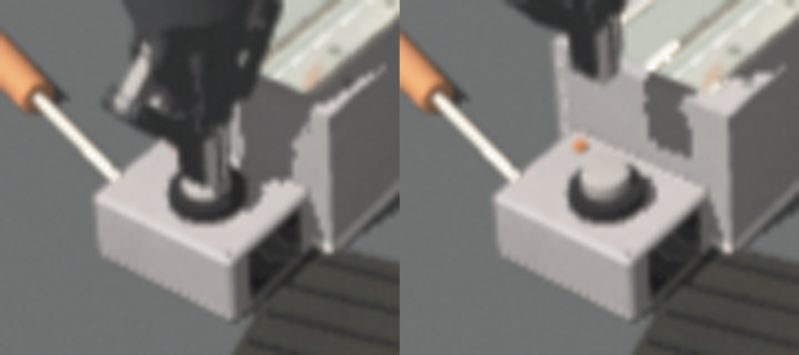

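Run:
```python
from h import *
def px(a,s,x,y): return (x+(a[0]+.5)/s-.5,y+(a[1]+.5)/s-.5)
A=px((181,194),5,200,120);B=px((166,182),5,240,175)
print(tri([('wrist',A,lp('w30')),('wrist',B,lp('w31'))]))
f=lambda im,x,y,w,h,s:cv2.resize(im[y:y+h,x:x+w],None,fx=s,fy=s,interpolation=cv2.INTER_CUBIC)
cv2.imwrite('pics/z32.png',np.hstack([f(cv2.imread('pics/w32.png'),230,195,100,100,4),f(cv2.imread('pics/w33.png'),240,170,90,100,4)]))
```

```text
(array([0.60802442, 0.24202859, 0.04988195]), np.float64(0.00013921844523607352))
```

View pics/z32.png

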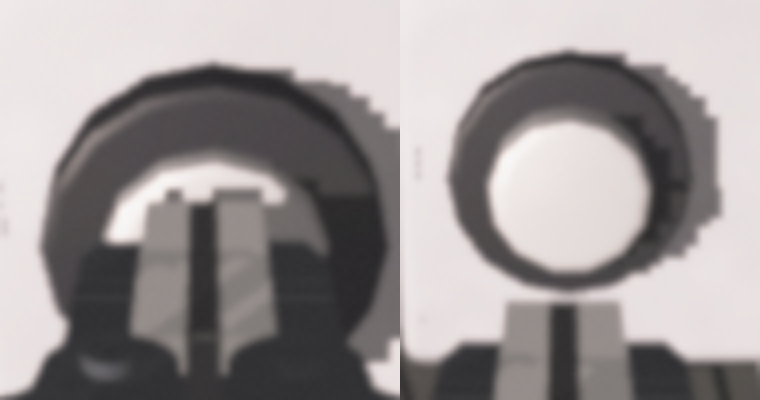

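Run:
```python
from h import *
robot.line_to([.56,.20,.28],velocity=.25); snap('w34')
robot.move_to([.36,.22,.35],[180,0,YAW])
robot.pause(.3)
t=vision.grab_frame('top');s=vision.grab_frame('side');save(t,'t34')
crop(t,120,90,450,330,2.4,'t34c'); crop(s,170,130,430,370,3,'s34c')
print(robot.current_time_s())
```

```text
85.675
```

View pics/t34c.png

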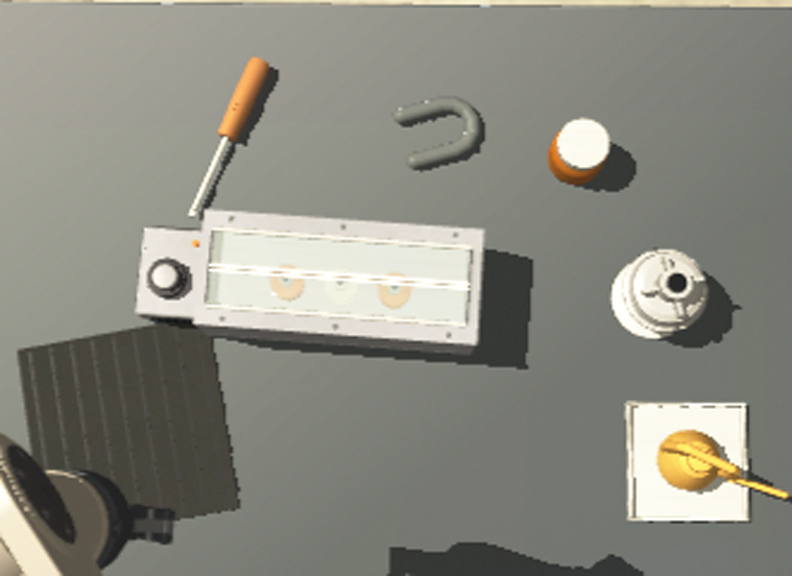

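View pics/s34c.png

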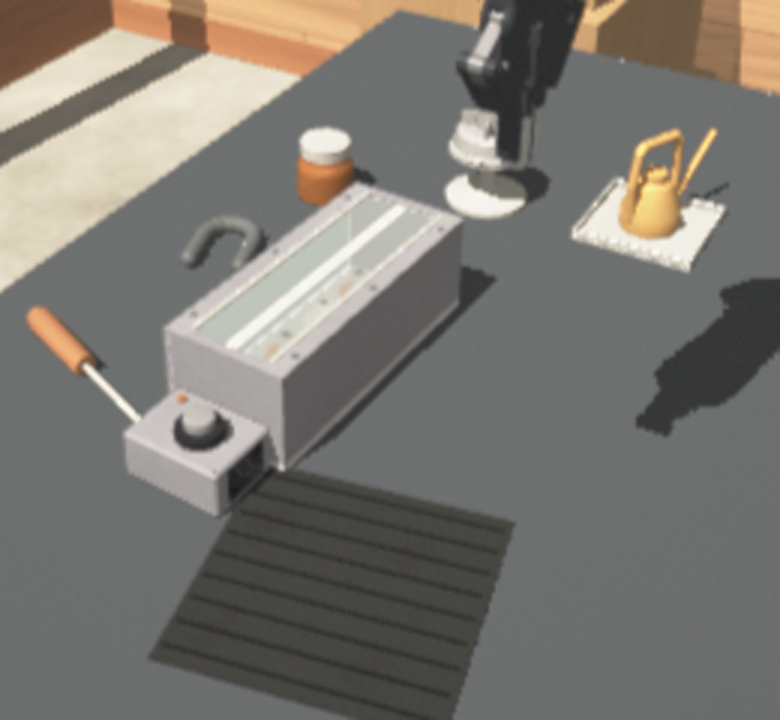

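View pics/w34.png

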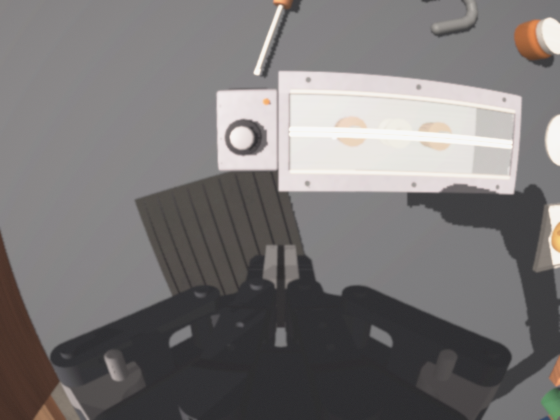

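Run:
```python
from h import *
workorder.close_job(); print(robot.current_time_s())
```

```text
the job is handed in; nothing more can be done
the job is handed in; nothing more can be done
```

I did the whole job in the order asked and handed it in at about 86 s of the 210 s allowed. The oiler stands upright in its drip tray and the housing stands boss up on the pedestal. Two commutators and one coil former, all there was on the mat, stand upright in the cabinet. I then pressed the start button and let it go.

**Last checks:**
- **Pictures:** the mat is empty, the leaves are shut, the button is back out, and the arm is clear of everything. The magnet, jar and screwdriver show where they were at the start.
- **Housing:** its boss measured within about 1 mm of the pedestal's centre.
- **Button:** I judged it fully down because it reached a hard stop at 13.6 N. The travel I could measure was only about 4 mm of the 6, at roughly 2 mm accuracy, so the force is the evidence rather than the distance. The fingertips stayed clear of the button's housing.

**What went wrong or disagreed:**
- **Fingertip position:** touching the slate put the closed fingertips 15 mm behind the reported TCP, not 17 mm ahead as stated. My first grasp of the oiler closed above its handle for that reason; I corrected the offset before the second try.
- **First withdrawal from the cabinet:** after the first commutator, the far leaf clung to the fingers. That pushed the arm about 11 mm sideways, and the lift stopped at its 15 N limit. From there I drew the fingers up off-centre. For the other two parts I shifted to that side first, and they came out cleanly.
- **Knocked part:** one commutator had moved about 3 cm before I reached it, so I measured it again before picking it up.

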